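Fit an adjustable wrench to a lock nut and tighten it

ROBOT

A 6-joint arm with a two-finger parallel gripper is mounted at the origin on a cart in front of the work surface, level with it; the furniture and walls round the work are solid. World frame = base frame: x ahead of the robot, y to its left, z up, the work surface at z = 0. Lengths are in m, angles in rad, forces in N, time in s.
With the tool pointing down it reaches from about 0.25 to 0.725 m from the base axis. Payload 4 kg.
Tool frame: the origin (TCP) lies on the mounting face of the last link; the fingertips stand 173 mm ahead of it and the grasp point (between the pads) lies 155 mm ahead of it; z points along the fingers, y is the direction in which the jaws open and shut (so a half turn about z gives the same grasp; the last joint's range is limited). The gripper opens to 85 mm and grips with 20 to 120 N. Pads are 22 mm wide; open, the fingers measure 114 mm over their backs; the gripper's body (76 mm by 85 mm) begins 54 mm behind the grasp point. The pads swing forward as they close: fully open they stand 13 mm farther back than shut.
Start: joints at [1.336, 0.241, 0.005, 1.335, 0, 1.571], TCP at [0.116, 0.486, 0.405] pointing down, gripper open.
Joint ranges: [-2.72, 2.72], [-1.05, 1.87], [-1.09, 1.28], [-1.99, 2.15], [-1.42, 1.44], [-3.14, 3.14]. Speed limits (rad/s): [2.79, 2.79, 3.14, 3.14, 3.14, 3.14].

INTERFACE

Orientations are given as a 3x3 rotation matrix whose columns are the frame's x, y, z axes.
In Python, from rig import get_obs, cams, job gives the robot as it stands.
- The arm moves only by the tool play_rows, never from a script. Its argument "rows" is a list of rows, each an object with "rotation": the turn, a rotation vector about the tool's x, y, z in rad, a list of three; "linear": the shift along the tool's x, y, z in m, a list of three; "fingers": the opening, from 0 (shut) to 1 (fully open). A call has 1 to 20 rows; each row shifts and turns the pose as measured when the row begins, along the tool's axes as they then stand; what a row does not reach is not made up. A row lasts 1/10 s, in which the tool goes at most 50 mm and 8.59 degrees, less where a joint would pass 70% of its speed; a pose out of reach is approached as far as the arm can. A call is refused whole if a number of a shift passes 0.05 or a number of a turn 0.15, either way. A call with a gripper value outside its range is refused whole. The fingers move at their own pace and stop on an object; "squeeze" is the grip in N (left out, the last holds). Time passes only in rows, so rows that do not move let the fingers close. It gives the time, the measured TCP pose, the force and the opening at its end, in the units of the state.
- get_obs(): the state, without advancing time (a new reading comes with each control period).
- cams.snapshot(name): name is "scene" or "top" or "wrist"; returns a dict with "image" (420x560x3 uint8, blue, green, red), "intrinsics" (3x3 intrinsics, pixels), "xyz" and "rotation" of the camera in the world. Camera axes: x right, y down, z forward; pixel columns grow to the right and rows downward; lengths in m; the calibration is good to about 2 mm. A picture is of the moment at which its call begins. There is no depth.
- job.finish_job(): hands the job in, once; it reports no verdict.
The state is a dict: "time_s": time; "qpos": joint angles; "qd": joint speeds; "effort": joint torques, N m; "ee_pos": TCP position; "tool_rot": TCP orientation; "contact_force": force on the tool from outside, world axes, zero at the start; "wrist_torque": the same for the moment, N m; "gripper_width": finger opening in m.
Only numpy, scipy, OpenCV 4.12 (cv2) and the standard library are available. Lean on these libraries where they do the work, as an engineer would, in place of code of your own. Each camera call takes 0.05 s, during which the arm holds its last target. There are 200 camera calls.

TASK

The lock nut of the small stand on the bench has worked loose. Lay the adjustable wrench flat on the stand with its open jaws pushed all the way over the nut, roll the wrench's worm with light fingertip strokes until the jaws close snugly on the nut, and then swing the handle clockwise, seen from above, until the nut comes up tight, without forcing it so that the jaws spread. Turn the nut with the wrench only, leave the wrench lying snug on the nut, and do not disturb the loose things round about.

Things in the scene. Friction and masses are not known exactly. Their poses are not given: they have to be found in the camera images.
- wrench: Loose steel adjustable wrench, 235 mm, 0.46 kg, lying flat. Origin: underside, where the nut's middle comes to sit; x out of the jaws' mouth, y to the movable jaw. Fixed jaw face y=-12 mm, movable y=20 mm less joint jaw; throat x=-14.5, jaw tips x=14. Head 16 thick, back to x=-62. Handle leaves (-50,0) along (-0.966,0.259), 168 long, 20 wide, 9 thick (z 3.5 to 12.5); balance point about x=-37.
- handle_mid (a point): Point in the middle of the wrench's handle, 85 mm from (-50,0) along it, at (-132, 22, 8) mm in the wrench's frame; same axes as the wrench. The handle is 20 mm wide and parallel-sided here.
- worm: Knurled worm wheel in a pocket of the wrench's head, 18 mm diameter, 17 mm long, its axis along the wrench's y. Origin: its middle, at (-35, 2, 9.5) mm in the wrench's frame; its top stands 2.5 mm above the head's upper face. A fingertip pressed on its top with 7 to 15 N and dragged towards the jaws rolls it; drag about 4 N, rising well over 6 N once the jaws are snug. Over 35 N is too hard.
- jaw (a joint): Closing travel of the movable jaw in m: the gap between the jaws is 32 mm less this. Starts at 3.8 to 5.4 mm; snug on the nut at 8 mm. Moved by the worm only: 3.5 mm a turn, so about 1 mm for a stroke of 17 mm; closes as the worm's top goes towards the jaws. It locks itself, but yields when the jaws are pushed apart with over 60 N.
- nut_mid (a point): Middle of the steel hexagon nut on the stand, axis upright, 24 mm across flats, 27.7 across corners, 13 high, standing on the plate from 12 to 25 mm above the bench; this point is 18.5 mm up. x points at a corner and so runs along a pair of flats (likewise every 60 degrees). Through it stands a fixed spigot, 10 mm in diameter, its top 60 mm above the bench.
- nut (a joint): Turn of the nut in rad, growing clockwise seen from above. Starts at 0 to 0.35; comes up hard against its seat, tight, at 0.85. Turning it takes about 0.2 N m until then.
- stand_base: Fixed grey base plate of the stand, 170 x 150 mm, flat top 12 mm above the bench. Origin: middle of its underside; the nut stands 30 mm from there along its x axis, on the centre line.
- forceps: Loose steel forceps, 126 mm long, 8 mm high, on the bench at the front; origin under its middle. Leave alone.
- petri_dish: Loose clear round dish, 64 mm across, 17 mm high, on the bench at the front left; origin under its middle. Leave alone.
- screwdriver: Loose small screwdriver, 150 mm long, 21 mm high, on the bench behind the stand; origin under its middle. Leave alone.
- cassette_a: Loose tissue cassette, 29 x 40 x 13 mm, at the front left; origin under its middle. Leave alone.
- cassette_b: Loose tissue cassette, 28 x 40 x 13 mm, at the front left; origin under its middle. Leave alone.

How it is judged:
On the way, in this order (a step that is already met when the one before it is completed fails the run):
1. the wrench lies flat with its jaws over the nut (x of nut_mid in the frame of wrench between -0.006 and 0.006 m and y of nut_mid in the frame of wrench between -0.004 and 0.009 m and z of nut_mid in the frame of wrench between 0.003 and 0.011 m and angle between wrench's own z axis and vertical below 0.08 rad), for 0.2 s.
2. the worm has been rolled until the jaws are snug on the nut (all of step 1 and value of joint jaw above 0.0068 m), for 0.2 s.
3. the nut has been turned tight (value of joint nut above 0.8 rad), for 0.2 s.
At the end, for the whole second after the job is handed in: The nut is within 0.06 rad of its tight end; the wrench lies flat and still on the stand, let go, the nut between its jaws and within 6 mm of full depth, the jaw gap under 25.8 mm (all of step 1 and value of joint nut above 0.79 rad and value of joint jaw above 0.0062 m and linear speed of wrench below 0.02 m/s); the robot touches nothing.
It fails at once if the fingers press on the worm with over 35 N (contact force between the fingers and worm above 35 N).
It fails at once if the fingers push on the nut itself (contact force between the fingers and nut above 2 N).
It fails at once if a loose thing round about is moved by over 30 mm (distance of any of forceps, petri_dish, screwdriver, cassette_a, cassette_b from where it was at the start of the episode above 0.03 m).
It also fails if it takes over 72 s, if anything falls off the work surface, if the arm or the gripper's body presses on something with over 40 N, if the wrist force passes 120 N, or if a joint passes its speed limit or range.

## Working session

There is one attempt and no reset: what is moved stays moved. The work goes in short steps, Python scripts to look and compute and a tool call to move; the robot and the scene stay as the last step left them, time stands still between calls to the robot, and variables do not carry over. Pictures are saved under pics/ and viewed, about 8 in all and at most 12, crops included, and the job is handed in when it is done.

Besides the shell and the picture viewer there is one more tool, called after "Call:" in YAML: its name, and indented under it one key for each argument. play_rows: Moves the arm, as the interface text tells. Its arguments: {"type":"object","properties":{"rows":{"type":"array"},"squeeze":{"type":"number"}},"required":["rows"]}

```bash
mkdir -p pics; ls
cat > h.py <<'E'
import numpy as np, cv2
from rig import get_obs, cams, job
def snap(name, fn=None):
    s=cams.snapshot(name); 
    if fn: cv2.imwrite('pics/'+fn+'.png', s['image'])
    return s
def ray(s,u,v,z):
    d=np.array(s['rotation'])@np.linalg.inv(np.array(s['intrinsics']))@np.array([u,v,1.])
    o=np.array(s['xyz']); return o+d*(z-o[2])/d[2]
def proj(s,p):
    c=np.array(s['rotation']).T@(np.array(p)-np.array(s['xyz'])); q=np.array(s['intrinsics'])@c; return q[:2]/q[2]
E
python3 - <<'E'
from h import *
import pickle
for n in ('top','scene'):
    s=snap(n,n+'0'); print(n,s['xyz'],np.array(s['rotation']).round(3).tolist(),np.array(s['intrinsics']).round(1).tolist()); pickle.dump(s,open(n+'0.pkl','wb'))
o=get_obs(); print(o)
E
```

```text
pics
top [ 0.37108443 -0.0873981   1.20499755] [[0.015, -0.985, 0.173], [-1.0, -0.016, -0.004], [0.006, -0.172, -0.985]] [[544.4, 0.0, 277.8], [0.0, 544.4, 207.3], [0.0, 0.0, 1.0]]
scene [0.24674463 0.75157664 0.64277828] [[-0.937, -0.2, 0.285], [-0.348, 0.535, -0.77], [0.002, -0.821, -0.571]] [[469.8, 0.0, 275.7], [0.0, 469.8, 212.7], [0.0, 0.0, 1.0]]
{'time_s': 0.1, 'qpos': array([1.33597706e+00, 2.41340778e-01, 3.87977294e-03, 1.33521931e+00,
       1.52979365e-05, 1.57079035e+00]), 'qd': array([ 0.00223832, -0.00157701,  0.00169382,  0.00074018, -0.00060696,
        0.00049802]), 'effort': array([-2.13470648e-04, -3.73138440e+01,  2.53009558e+01,  1.08710220e-02,
        4.07822699e-05, -1.54462128e-06]), 'ee_pos': array([0.1162766 , 0.48604844, 0.40390806]), 'tool_rot': array([[-9.72557791e-01,  2.32660992e-01, -4.53220634e-04],
       [ 2.32661433e-01,  9.72556072e-01, -1.82872644e-03],
       [ 1.53091714e-05, -1.88398911e-03, -9.99998225e-01]]), 'contact_force': array([-0.55792807, -0.06227584,  0.85626906]), 'wrist_torque': array([ 0.02541304,  0.04427968, -0.00963943]), 'gripper_width': 0.08538778856137022}
```

View pics/top0.png

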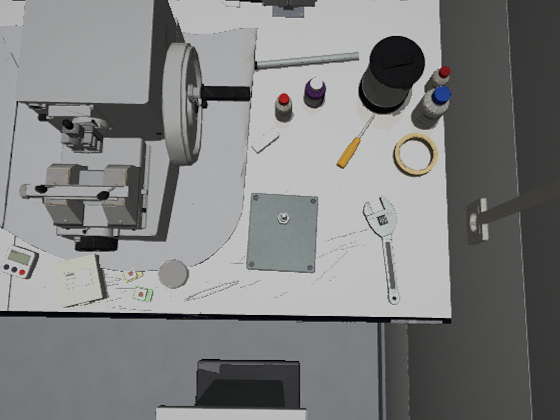

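View pics/scene0.png

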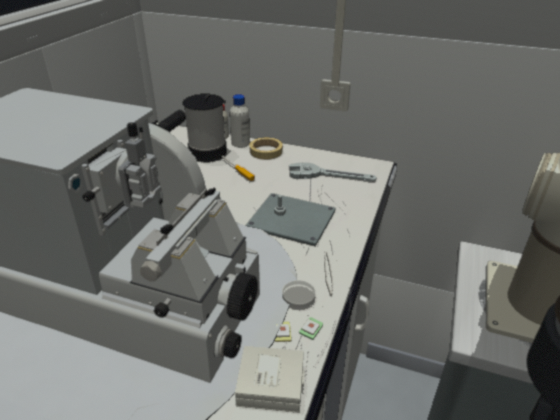

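The top view shows the stand at about (283,232) with the nut near (283,218). The wrench runs from its jaws at (378,205) to the handle end at (394,298). The screwdriver is at (355,142) and the forceps at (212,290). I'll enlarge the wrench and the stand.

Run:
```python
from h import *
import pickle
s=pickle.load(open('top0.pkl','rb')); im=s['image']
a=cv2.resize(im[188:308,350:410],None,fx=5,fy=5,interpolation=cv2.INTER_CUBIC)
b=cv2.resize(im[188:248,245:325],None,fx=5,fy=5,interpolation=cv2.INTER_CUBIC)
c=np.zeros((600,720,3),np.uint8); c[:600,:300]=a; c[:300,310:710]=b
cv2.imwrite('pics/crop1.png',c)
for n,u,v,z in [('nut',283,218,.025),('stand c1',250,195,.012),('c2',318,196,.012),('c3',315,271,.012),('c4',248,268,.012),('wr',380,215,.016),('wrend',394,302,.01)]: print(n,ray(s,u,v,z).round(4))
```

```text
nut [ 0.5542 -0.1035  0.025 ]
stand c1 [ 0.607  -0.0293  0.012 ]
c2 [ 0.6072 -0.1812  0.012 ]
c3 [ 0.4404 -0.1751  0.012 ]
c4 [ 0.4446 -0.0289  0.012 ]
wr [ 0.5658 -0.3183  0.016 ]
wrend [ 0.3764 -0.3466  0.01  ]
```

View pics/crop1.png

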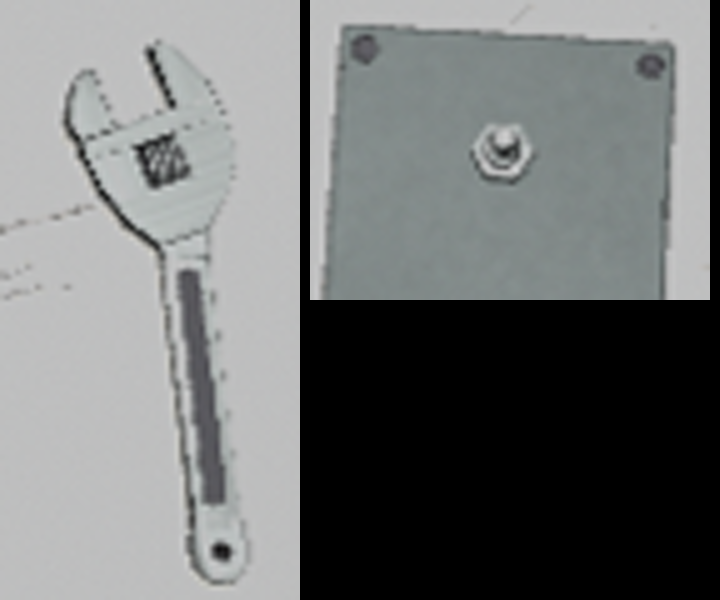

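The mouth points up and to the left in the top view (wrench yaw about 21°), with the movable jaw on the left. Next I'll compute the wrench pose and plan the approach.

```bash
cat >> h.py <<'E'
def go(p,yaw=None,n=None):
    """print tool-frame shift to TCP p and turn about tool z so tool x points to yaw (deg)"""
    o=get_obs(); R=o['tool_rot']; d=R.T@(np.array(p)-o['ee_pos'])
    y=np.degrees(np.arctan2(R[1,0],R[0,0])); print('tcp',o['ee_pos'].round(4),'yaw %.2f'%y,'t',round(o['time_s'],2),'tilt',R[:,2].round(4),'F',o['contact_force'].round(2))
    if yaw is not None:
        e=(yaw-y+180)%360-180; print('turn about tool z (rad): %.4f'%(-np.radians(e)))
    print('shift',d.round(4),'dist %.3f'%np.linalg.norm(d))
def wr(yaw,o,p):
    a=np.radians(yaw); return np.array([o[0]+np.cos(a)*p[0]-np.sin(a)*p[1], o[1]+np.sin(a)*p[0]+np.cos(a)*p[1]])
E
python3 - <<'E'
from h import *
import pickle
s=pickle.load(open('top0.pkl','rb'))
f=lambda u,v,z: ray(s,350+u/5,188+v/5,z)
A=f(188,270,.0125);B=f(213,503,.0125);E=f(219,583,.0125);H=f(221,551,.0125);W=f(163,160,.0185)
print(A,B,E,H,W)
d=(H-A)[:2]; th=np.degrees(np.arctan2(d[1],d[0])); yaw=th-165; print('yaw',yaw%360)
e=np.array([np.cos(np.radians(th)),np.sin(np.radians(th))])
N=E[:2]-168*e/1000; print('neck',N); o=wr(yaw,N,(.05,0)); print('origin',o,'worm pred',wr(yaw,o,(-.035,.002)),'grip',wr(yaw,o,(-.089,.0104)))
go([0.40,-0.33,0.38],th)
E
```

```text
[ 0.50645183 -0.33475897  0.0125    ] [ 0.40504476 -0.34365574  0.0125    ] [ 0.3708877 -0.3455337  0.0125   ] [ 0.38453916 -0.3466912   0.0125    ] [ 0.55435272 -0.32341281  0.0185    ]
yaw 20.59003391768931
neck [ 0.53808875 -0.32916885]
origin [ 0.58489479 -0.31158491] worm pred [ 0.5514272  -0.32202143] grip [ 0.49792258 -0.33314867]
tcp [0.1163 0.486  0.4039] yaw 166.55 t 0.1 tilt [-5.0e-04 -1.8e-03 -1.0e+00] F [-0.56 -0.06  0.86]
turn about tool z (rad): -0.3324
shift [-0.4658 -0.7276  0.0253] dist 0.864
```

Call:
play_rows:
  rows:
    - {"rotation":[0,0,0],"linear":[-0.023,-0.036,0.001],"fingers":1}
    - {"rotation":[0,0,0],"linear":[-0.023,-0.036,0.001],"fingers":1}
    - {"rotation":[0,0,0],"linear":[-0.023,-0.036,0.001],"fingers":1}
    - {"rotation":[0,0,0],"linear":[-0.023,-0.036,0.001],"fingers":1}
    - {"rotation":[0,0,0],"linear":[-0.023,-0.036,0.001],"fingers":1}
    - {"rotation":[0,0,0],"linear":[-0.023,-0.036,0.001],"fingers":1}
    - {"rotation":[0,0,0],"linear":[-0.023,-0.036,0.001],"fingers":1}
    - {"rotation":[0,0,0],"linear":[-0.023,-0.036,0.001],"fingers":1}
    - {"rotation":[0,0,0],"linear":[-0.023,-0.036,0.001],"fingers":1}
    - {"rotation":[0,0,0],"linear":[-0.023,-0.036,0.001],"fingers":1}
    - {"rotation":[0,0,0],"linear":[-0.023,-0.036,0.001],"fingers":1}
    - {"rotation":[0,0,0],"linear":[-0.023,-0.036,0.001],"fingers":1}
    - {"rotation":[0,0,0],"linear":[-0.023,-0.036,0.001],"fingers":1}
    - {"rotation":[0,0,0],"linear":[-0.023,-0.036,0.001],"fingers":1}
    - {"rotation":[0,0,0],"linear":[-0.023,-0.036,0.001],"fingers":1}
    - {"rotation":[0,0,0],"linear":[-0.023,-0.036,0.001],"fingers":1}
    - {"rotation":[0,0,0],"linear":[-0.023,-0.036,0.001],"fingers":1}
    - {"rotation":[0,0,0],"linear":[-0.023,-0.036,0.001],"fingers":1}
    - {"rotation":[0,0,0],"linear":[-0.023,-0.036,0.001],"fingers":1}
    - {"rotation":[0,0,0],"linear":[-0.023,-0.036,0.001],"fingers":1}
  squeeze: 80

```text
time_s: 2.1
ee_pos: [0.4021, -0.3486, 0.3803]
tool_rot: [[-0.974, 0.225, 0.001], [0.225, 0.974, -0.003], [-0.002, -0.002, -1.0]]
contact_force: [0.1, 0.1, 0.0]
gripper_width: 0.0853
```

Run:
```python
from h import *
go([0.46,-0.333,0.33],185.6)
print(get_obs()['qpos'].round(3))
```

```text
tcp [ 0.4021 -0.3486  0.3803] yaw 167.02 t 2.1 tilt [ 0.001  -0.0027 -1.    ] F [0.08 0.07 0.02]
turn about tool z (rad): -0.3242
shift [-0.0529  0.0283  0.0503] dist 0.078
[-7.140e-01  3.140e-01  4.100e-02  1.295e+00 -1.000e-03 -4.870e-01]
```

Call:
play_rows:
  rows:
    - {"rotation":[0,0,-0.108],"linear":[-0.018,0.009,0.017],"fingers":1}
    - {"rotation":[0,0,-0.108],"linear":[-0.018,0.009,0.017],"fingers":1}
    - {"rotation":[0,0,-0.108],"linear":[-0.018,0.009,0.017],"fingers":1}
    - {"rotation":[0,0,0],"linear":[0,0,0],"fingers":0.5}
    - {"rotation":[0,0,0],"linear":[0,0,0],"fingers":0.5}

```text
time_s: 2.6
ee_pos: [0.4606, -0.3353, 0.3233]
tool_rot: [[-0.995, -0.099, -0.003], [-0.099, 0.995, -0.002], [0.003, -0.002, -1.0]]
contact_force: [-0.1, -0.1, 0.4]
gripper_width: 0.0592
```

Run:
```python
from h import *
import pickle
s=snap('wrist','wrist1'); pickle.dump(s,open('w1.pkl','wb'))
print(s['xyz'],np.array(s['rotation']).round(3).tolist(),s['intrinsics'])
go([0.498,-0.333,0.21],185.6)
o=[.5849,-.3116]
for p in [(0,0),(-.035,.002),(-.089,.0104),(-.132,.022),(-.212,.0435),(.014,-.012)]: print(p,proj(s,[*wr(20.6,o,p),.012]).round(0))
print('nut',proj(s,[.554,-.1035,.025]))
```

```text
[ 0.3922776  -0.34240429  0.29203301] [[-0.099, 0.959, 0.264], [0.995, 0.096, 0.025], [-0.002, 0.265, -0.964]] [[344.10346428   0.         279.86101295]
 [  0.         344.10346428 207.76286354]
 [  0.           0.           1.        ]]
tcp [ 0.4604 -0.3353  0.3233] yaw -174.31 t 2.65 tilt [-0.0028 -0.0018 -1.    ] F [-0.68  0.85 -0.97]
turn about tool z (rad): 0.0015
shift [-0.038  -0.0013  0.1132] dist 0.119
(0, 0) [293. 329.]
(-0.035, 0.002) [285. 296.]
(-0.089, 0.0104) [279. 240.]
(-0.132, 0.022) [279. 190.]
(-0.212, 0.0435) [279.  84.]
(0.014, -0.012) [284. 344.]
nut [529.65274042 328.42269372]
```

View pics/wrist1.png

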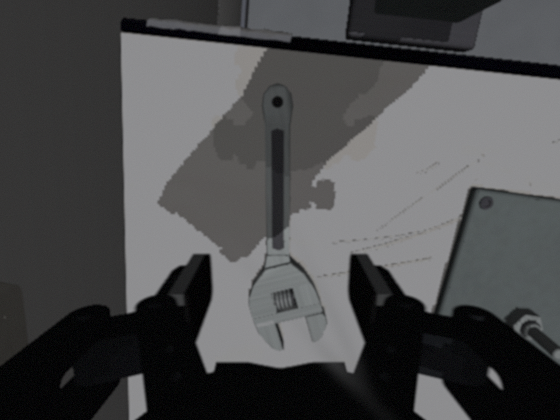

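The handle is centred on column 278 (end at (277,84), worm at (285,300)), within 1–2 px of the prediction. Part of the nut shows at (528,325). I'll descend on the handle.

Call:
play_rows:
  rows:
    - {"rotation":[0,0,0],"linear":[-0.005,0,0.018],"fingers":0.6}
    - {"rotation":[0,0,0],"linear":[-0.005,0,0.018],"fingers":0.6}
    - {"rotation":[0,0,0],"linear":[-0.005,0,0.018],"fingers":0.6}
    - {"rotation":[0,0,0],"linear":[-0.005,0,0.018],"fingers":0.6}
    - {"rotation":[0,0,0],"linear":[-0.005,0,0.018],"fingers":0.6}
    - {"rotation":[0,0,0],"linear":[-0.005,0,0.018],"fingers":0.6}
    - {"rotation":[0,0,0],"linear":[-0.005,0,0.018],"fingers":0.6}
    - {"rotation":[0,0,0],"linear":[-0.003,0,0.011],"fingers":0.6}
    - {"rotation":[0,0,0],"linear":[0,0,0],"fingers":0.6}

```text
time_s: 3.55
ee_pos: [0.4964, -0.3369, 0.1931]
tool_rot: [[-0.997, -0.083, 0.008], [-0.083, 0.996, -0.012], [-0.007, -0.013, -1.0]]
contact_force: [-1.2, 1.4, 0.5]
gripper_width: 0.0511
```

Run:
```python
from h import *
go([0.498,-0.333,0.178],185.6)
```

```text
tcp [ 0.4964 -0.3369  0.1931] yaw -175.22 t 3.55 tilt [ 0.0085 -0.0123 -0.9999] F [-1.16  1.37  0.47]
turn about tool z (rad): -0.0144
shift [-0.0018  0.004   0.015 ] dist 0.016
```

Call:
play_rows:
  rows:
    - {"rotation":[-0.013,0.0075,-0.014],"linear":[-0.002,0.004,0.008],"fingers":0.6}
    - {"rotation":[0,0,0],"linear":[0,0,0.006],"fingers":0.6}
    - {"rotation":[0,0,0],"linear":[0,0,0],"fingers":0.6}

```text
time_s: 3.85
ee_pos: [0.4983, -0.3335, 0.1808]
tool_rot: [[-0.995, -0.097, 0.002], [-0.097, 0.995, -0.001], [-0.002, -0.001, -1.0]]
contact_force: [0.3, 0.0, 0.6]
gripper_width: 0.0512
```

Run:
```python
s=open('h.py').read()
s=s.replace("    print('shift'","    print('level turn',(R.T@np.cross(R[:,2],[0,0,-1])).round(4))\n    print('shift'")
open('h.py','w').write(s)
from h import *
go([0.498,-0.333,0.178],185.6)
```

```text
tcp [ 0.4983 -0.3335  0.1808] yaw -174.44 t 3.85 tilt [ 0.0019 -0.0011 -1.    ] F [0.34 0.04 0.62]
turn about tool z (rad): -0.0008
level turn [-0.0013  0.0018  0.    ]
shift [0.0003 0.0005 0.0028] dist 0.003
```

Close on the handle, then lift.

Call:
play_rows:
  rows:
    - {"rotation":[0,0,0],"linear":[0,0,0.003],"fingers":0.1}
    - {"rotation":[0,0,0],"linear":[0,0,0],"fingers":0.1}
    - {"rotation":[0,0,0],"linear":[0,0,0],"fingers":0.1}
    - {"rotation":[0,0,0],"linear":[0,0,0],"fingers":0.1}
    - {"rotation":[0,0,0],"linear":[0,0,0],"fingers":0.1}
    - {"rotation":[0,0,0],"linear":[0,0,0],"fingers":0.1}
    - {"rotation":[0,0,0],"linear":[0,0,0],"fingers":0.1}
  squeeze: 110

```text
time_s: 4.55
ee_pos: [0.4985, -0.3337, 0.179]
tool_rot: [[-0.995, -0.097, 0.004], [-0.097, 0.995, -0.002], [-0.003, -0.003, -1.0]]
contact_force: [0.1, 0.0, -0.6]
gripper_width: 0.0159
```

Run:
```python
from h import *
go([0.498,-0.333,0.278],185.6); print(get_obs()['gripper_width'])
```

```text
tcp [ 0.4985 -0.3337  0.179 ] yaw -174.46 t 4.55 tilt [ 0.0036 -0.0023 -1.    ] F [ 0.11  0.   -0.55]
turn about tool z (rad): -0.0010
level turn [-0.0027  0.0033  0.    ]
shift [ 0.0001  0.0005 -0.099 ] dist 0.099
0.015869147185561795
```

Call:
play_rows:
  rows:
    - {"rotation":[-0.003,0.003,0],"linear":[0,0,-0.005],"fingers":0.1}
    - {"rotation":[0,0,0],"linear":[0,0,-0.01],"fingers":0.1}
    - {"rotation":[0,0,0],"linear":[0,0,-0.02],"fingers":0.1}
    - {"rotation":[0,0,0],"linear":[0,0,-0.02],"fingers":0.1}
    - {"rotation":[0,0,0],"linear":[0,0,-0.02],"fingers":0.1}
    - {"rotation":[0,0,0],"linear":[0,0,-0.02],"fingers":0.1}
    - {"rotation":[0,0,0],"linear":[0,0,0],"fingers":0.1}

```text
time_s: 5.25
ee_pos: [0.4961, -0.3324, 0.2746]
tool_rot: [[-0.995, -0.097, -0.013], [-0.097, 0.995, 0.006], [0.012, 0.008, -1.0]]
contact_force: [1.6, -0.6, -4.5]
gripper_width: 0.0157
```

Run:
```python
from h import *
import pickle
s=snap('wrist','wrist2'); pickle.dump(s,open('w2.pkl','wb')); t=snap('top','top2'); pickle.dump(t,open('t2.pkl','wb'))
o=get_obs(); print(o['gripper_width'],o['wrist_torque'])
go([0.4,-0.1,0.278],195)
T=t['image']; u,v=proj(t,[.5,-.33,.1]).astype(int); print(u,v)
u0=300
c=np.zeros((600,800,3),np.uint8); c[:315,:420]=cv2.resize(s['image'],(420,315))
c[:600,430:800]=cv2.resize(T[v-75:v+75,u-46:u+46],(370,600),interpolation=cv2.INTER_CUBIC)
S0=pickle.load(open('top0.pkl','rb'))['image']
c[320:600,:373]=cv2.resize(S0[203:233,263:303],(373,280),interpolation=cv2.INTER_CUBIC)
cv2.imwrite('pics/v2.png',c)
```

```text
0.016090061476459146 [-0.11261717  0.18500026 -0.04769962]
tcp [ 0.4951 -0.3317  0.2714] yaw -174.45 t 5.35 tilt [-0.0175  0.0095 -0.9998] F [ 0.18  0.66 -5.05]
turn about tool z (rad): -0.1649
level turn [ 0.0111 -0.0165  0.    ]
shift [ 0.0723  0.2399 -0.0028] dist 0.251
394 240
```

View pics/v2.png

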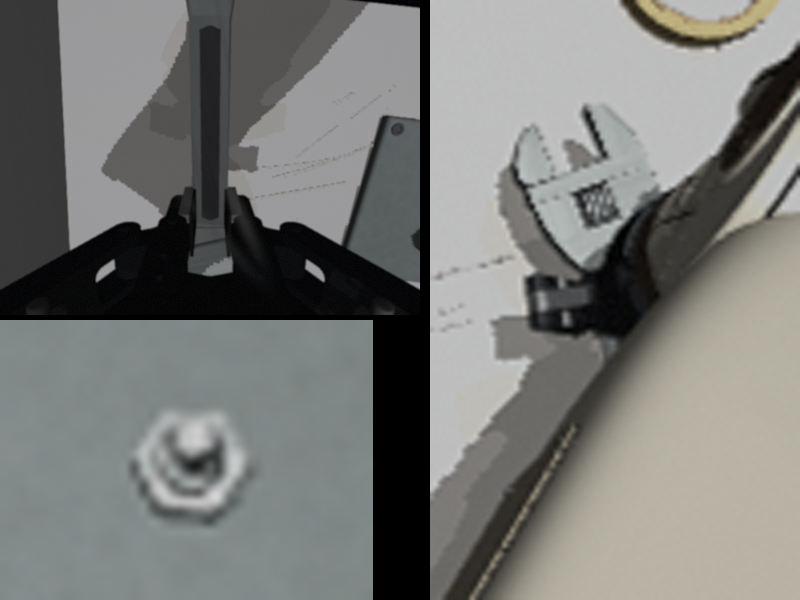

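The wrench hangs level in the grip with about 4.5 N of weight, and the nut's corners point left and right. I'll fit the nut hexagon numerically.

Run:
```python
from h import *
import pickle
from scipy.optimize import minimize
s=pickle.load(open('top0.pkl','rb'))
im=s['image'][203:235,266:302].astype(int).max(2); K=10
big=cv2.resize(im.astype(np.uint8),None,fx=K,fy=K,interpolation=cv2.INTER_CUBIC)
plate=np.median(im); print('plate',plate,im.max(),im.min())
for th in (15,25):
    m=(cv2.absdiff(big,int(plate))>th).astype(np.uint8)
    n,l,st,c=cv2.connectedComponentsWithStats(m); k=1+st[1:,4].argmax(); m=(l==k).astype(np.uint8)
    h=cv2.convexHull(cv2.findContours(m,0,2)[0][0]); M=np.zeros_like(m); cv2.fillPoly(M,[h],1)
    def mask(x,y,f):
        P=[]
        for z in (.0125,.025):
            for i in range(6):
                a=f+i*np.pi/3; P.append((proj(s,[x+.01385*np.cos(a),y+.01385*np.sin(a),z])-[266,203]+.5)*K-.5)
        Q=np.zeros_like(m); cv2.fillPoly(Q,[cv2.convexHull(np.round(P).astype(np.int32))],1); return Q
    def iou(p):
        Q=mask(*p); return (Q&M).sum()/(Q|M).sum()
    best=max(((iou((x,y,np.radians(f))),x,y,f) for x in np.arange(.548,.561,.001) for y in np.arange(-.11,-.098,.001) for f in range(0,60,2)))
    print(th,best,st[k]); x,y=best[1:3]
    print([(f,round(iou((x,y,np.radians(f))),3)) for f in range(0,60,4)])
```

```text
plate 137.0 201 36
15 (np.float64(0.859451862262825), np.float64(0.557), np.float64(-0.104), 26) [ 114   97  120  105 5498]
[(0, np.float64(0.836)), (4, np.float64(0.842)), (8, np.float64(0.84)), (12, np.float64(0.847)), (16, np.float64(0.852)), (20, np.float64(0.853)), (24, np.float64(0.853)), (28, np.float64(0.855)), (32, np.float64(0.858)), (36, np.float64(0.853)), (40, np.float64(0.85)), (44, np.float64(0.843)), (48, np.float64(0.84)), (52, np.float64(0.837)), (56, np.float64(0.838))]
25 (np.float64(0.8093056045118082), np.float64(0.557), np.float64(-0.104), 34) [ 117   99  115  102 4190]
[(0, np.float64(0.799)), (4, np.float64(0.804)), (8, np.float64(0.799)), (12, np.float64(0.805)), (16, np.float64(0.809)), (20, np.float64(0.809)), (24, np.float64(0.803)), (28, np.float64(0.803)), (32, np.float64(0.807)), (36, np.float64(0.807)), (40, np.float64(0.807)), (44, np.float64(0.8)), (48, np.float64(0.799)), (52, np.float64(0.799)), (56, np.float64(0.801))]
```

Call:
play_rows:
  rows:
    - {"rotation":[0.002,-0.003,-0.021],"linear":[-0.0205,0.021,-0.001],"fingers":0.1}
    - {"rotation":[0.002,-0.003,-0.021],"linear":[-0.0205,0.021,-0.001],"fingers":0.1}
    - {"rotation":[0.002,-0.003,-0.021],"linear":[-0.0205,0.021,-0.001],"fingers":0.1}
    - {"rotation":[0.002,-0.003,-0.021],"linear":[-0.0205,0.021,-0.001],"fingers":0.1}
    - {"rotation":[0.002,-0.003,-0.021],"linear":[-0.0205,0.021,-0.001],"fingers":0.1}
    - {"rotation":[0.002,-0.003,-0.021],"linear":[-0.0205,0.021,-0.001],"fingers":0.1}
    - {"rotation":[0.002,-0.003,-0.021],"linear":[-0.0205,0.021,-0.001],"fingers":0.1}
    - {"rotation":[0.002,-0.003,-0.021],"linear":[-0.0205,0.021,-0.001],"fingers":0.1}
    - {"rotation":[0,0,0],"linear":[0,0,0],"fingers":0.1}

```text
time_s: 6.25
ee_pos: [0.626, -0.1307, 0.2591]
tool_rot: [[-0.964, -0.264, -0.022], [-0.264, 0.965, 0.008], [0.019, 0.014, -1.0]]
contact_force: [-0.4, -1.2, -5.2]
gripper_width: 0.016
```

Run:
```python
from h import *
import pickle
s=snap('wrist'); pickle.dump(s,open('w3.pkl','wb')); 
go([0.626,-0.137,0.278],195)
u,v=proj(s,[.555,-.104,.025]); print(u,v)
u,v=int(u),int(v)
c=np.zeros((420,800,3),np.uint8); c[:300,:400]=cv2.resize(s['image'],(400,300))
U=max(0,min(u-40,480)); V=max(0,min(v-42,336)); print('crop',U,V)
c[:400,400:]=cv2.resize(s['image'][V:V+80,U:U+80],(400,400),interpolation=cv2.INTER_CUBIC)
cv2.imwrite('pics/v3.png',c)
```

```text
tcp [ 0.6249 -0.1321  0.2585] yaw -164.81 t 6.3 tilt [-0.0244  0.0069 -0.9997] F [-0.17 -0.12 -5.36]
turn about tool z (rad): 0.0033
level turn [ 0.0131 -0.0217  0.    ]
shift [ 0.0007 -0.0048 -0.0195] dist 0.020
350.94149512216336 132.64704369131857
crop 310 90
```

View pics/v3.png

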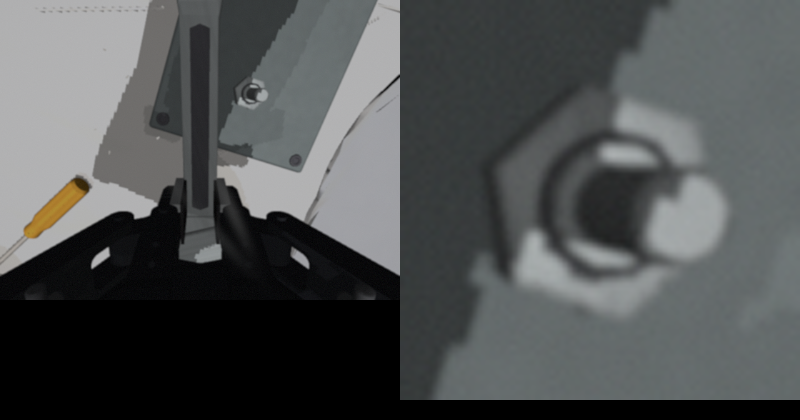

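The nut's top-face corners in the crop are (197,85), (87,162), (113,277), (228,318) and (300,125).

Run:
```python
from h import *
import pickle
from scipy.optimize import least_squares
s=pickle.load(open('w3.pkl','rb'))
P=np.array([ray(s,310+u/5-.4,90+v/5-.4,.025)[:2] for u,v in [(197,85),(87,162),(113,277),(228,318),(300,125)]])
for p in P: print(p.round(4))
c=P[[0,3]].mean(0); print('mid of opposite',c, [np.linalg.norm(p-c).round(4) for p in P])
ks=[0,1,2,3,5]
f=lambda q:np.concatenate([q[:2]+q[3]*np.array([np.cos(q[2]+sg*k*np.pi/3),np.sin(q[2]+sg*k*np.pi/3)])-p for k,p in zip(ks,P)])
for sg in (1,-1):
    r=least_squares(f,[*c,np.arctan2(*(P[0]-c)[::-1]),.0138]); print(sg,r.x,np.degrees(r.x[2])%60,r.cost**.5)
sp=ray(s,310+290/5,90+218/5,.06); print('spigot top',sp)
```

```text
[ 0.5415 -0.1096]
[ 0.5529 -0.1192]
[ 0.5646 -0.1124]
[ 0.5656 -0.0979]
[ 0.5425 -0.0968]
mid of opposite [ 0.55354284 -0.10374045] [np.float64(0.0134), np.float64(0.0155), np.float64(0.0141), np.float64(0.0134), np.float64(0.013)]
1 [ 0.55363885 -0.10444534 -2.69113276  0.01373331] 25.80945087568 0.0011721594585904866
-1 [ 5.53364011e-01 -1.07780426e-01 -3.78898840e+00  3.00179694e-03] 22.90695582520638 0.020794168044628202
spigot top [ 0.55397327 -0.10355741  0.06      ]
```

Call:
play_rows:
  rows:
    - {"rotation":[0.005,-0.007,0.009],"linear":[0.0237,0.003,-0.008],"fingers":0.1}
    - {"rotation":[0.005,-0.007,0.009],"linear":[0.0237,0.003,-0.006],"fingers":0.1}
    - {"rotation":[0.003,-0.005,0.009],"linear":[0.0237,0.003,-0.004],"fingers":0.1}
    - {"rotation":[0.002,-0.003,0.009],"linear":[0.0237,0.003,-0.003],"fingers":0.1}
    - {"rotation":[0.002,-0.003,0.009],"linear":[0.0237,0.003,-0.002],"fingers":0.1}
    - {"rotation":[0.002,-0.003,0.009],"linear":[0.0237,0.003,-0.002],"fingers":0.1}
    - {"rotation":[0.002,-0.003,0.009],"linear":[0.0237,0.003,-0.002],"fingers":0.1}
    - {"rotation":[0.002,-0.003,0.009],"linear":[0.0237,0.003,-0.002],"fingers":0.1}
    - {"rotation":[0,0,0],"linear":[0,0,-0.002],"fingers":0.1}

```text
time_s: 7.2
ee_pos: [0.4181, -0.1563, 0.2791]
tool_rot: [[-0.984, -0.179, -0.014], [-0.179, 0.984, -0.006], [0.015, -0.003, -1.0]]
contact_force: [0.1, 0.2, -3.8]
gripper_width: 0.0158
```

Run:
```python
from h import *
go([0.4344,-0.151,0.2],191)
```

```text
tcp [ 0.4181 -0.1563  0.2791] yaw -169.67 t 7.2 tilt [-0.0144 -0.0057 -0.9999] F [ 0.08  0.21 -3.84]
turn about tool z (rad): -0.0117
level turn [-0.003  -0.0152  0.    ]
shift [-0.0182  0.0025  0.0788] dist 0.081
```

Call:
play_rows:
  rows:
    - {"rotation":[-0.003,-0.015,-0.012],"linear":[-0.009,0.0025,0.015],"fingers":0.1}
    - {"rotation":[0,-0.004,0],"linear":[-0.009,0,0.015],"fingers":0.1}
    - {"rotation":[0,-0.003,0],"linear":[0,0,0.015],"fingers":0.1}
    - {"rotation":[0,-0.003,0],"linear":[0,0,0.012],"fingers":0.1}
    - {"rotation":[0,-0.002,0],"linear":[0,0,0.006],"fingers":0.1}
    - {"rotation":[0,-0.002,0],"linear":[0,0,-0.002],"fingers":0.1}

```text
time_s: 7.8
ee_pos: [0.4326, -0.1538, 0.2141]
tool_rot: [[-0.983, -0.183, 0.011], [-0.183, 0.983, 0.002], [-0.011, -0.0, -1.0]]
contact_force: [0.2, 0.4, -4.7]
gripper_width: 0.0158
```

Run:
```python
from h import *
go([0.4344,-0.151,0.195],191)
s=snap('scene'); 
u,v=proj(s,[.5,-.12,.02]).astype(int); print(u,v)
t=snap('top'); a,b=proj(t,[.5,-.12,.02]).astype(int)
c=np.zeros((420,800,3),np.uint8); c[:,:400]=cv2.resize(s['image'][v-42:v+42,u-40:u+40],(400,420),interpolation=cv2.INTER_CUBIC)
c[:,400:]=cv2.resize(t['image'][b-42:b+42,a-40:a+40],(400,420),interpolation=cv2.INTER_CUBIC)
cv2.imwrite('pics/v4.png',c)
```

```text
tcp [ 0.4326 -0.1538  0.2141] yaw -169.45 t 7.8 tilt [ 0.0111  0.002  -0.9999] F [ 0.16  0.35 -4.66]
turn about tool z (rad): -0.0079
level turn [-0.0001  0.0113  0.    ]
shift [-0.002   0.0024  0.0192] dist 0.019
303 210
```

View pics/v4.png

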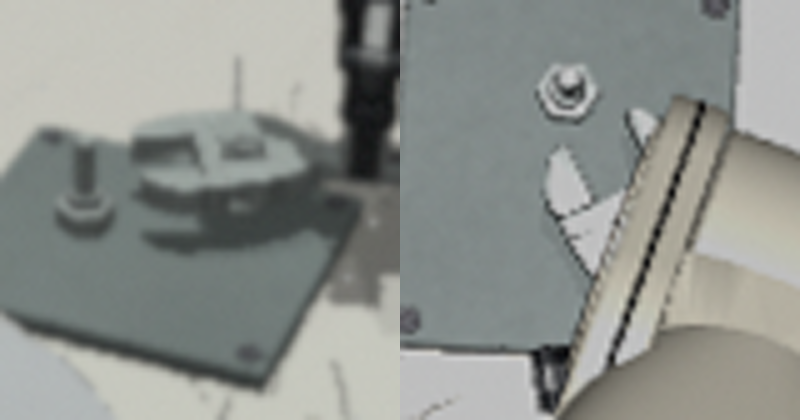

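The crops show the wrench level above the plate, with jaw tips at about (562,150) and (638,112) and the nut at (568,90) in the right-hand panel. I'll compare these with the model projection.

```bash
cat >> h.py <<'E'
def wrench_now(oy=.013,ox=-.0875):
    o=get_obs(); R=o['tool_rot']; q=o['ee_pos']+R@np.array([ox,oy,0]); y=np.degrees(np.arctan2(R[1,0],R[0,0]))-165
    return y,q[:2],o['ee_pos'][2]-.179
NUT=(.5538,-.104)
E
python3 - <<'E'
from h import *
t=snap('top'); a,b=proj(t,[.5,-.12,.02]).astype(int)
y,o,h=wrench_now(); print(y,o,h)
for p in [(14,-12),(14,15.4),(-14.5,-12),(-14.5,15.4)]:
    u=proj(t,[*wr(y,o,np.array(p)/1000),h+.016]); print(p,((u-[a-40,b-42])*5+[400,0]).round(0))
print('nut',((proj(t,[*NUT,.025])-[a-40,b-42])*5+[400,0]).round(0))
im=t['image'][b-42:b+42,a-40:a+40]; c=cv2.resize(im[:50],(800,500),interpolation=cv2.INTER_CUBIC)
for p in [(14,-12),(14,15.4),(-14.5,-12),(-14.5,15.4)]:
    u=(proj(t,[*wr(y,o,np.array(p)/1000),h+.016])-[a-40,b-42])*10; cv2.circle(c,tuple(u.astype(int)),3,(0,0,255),-1)
cv2.imwrite('pics/v5.png',c)
E
```

```text
-334.430338313353 [ 0.51737402 -0.12514337] 0.03695369935475998
(14, -12) [627. 125.]
(14, 15.4) [569. 151.]
(-14.5, -12) [656. 185.]
(-14.5, 15.4) [597. 212.]
nut [566.  91.]
```

View pics/v5.png

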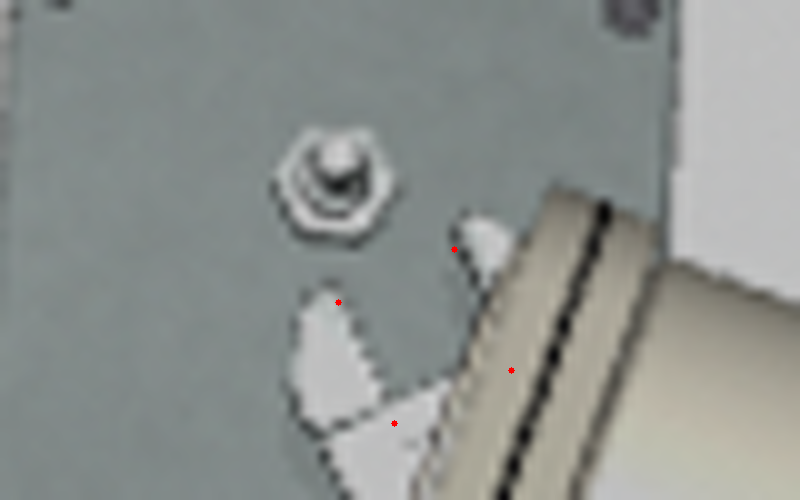

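The model dots sit on the jaw edges to within 1–2 mm. I'll lower just above the plate, centred on the gap.

Call:
play_rows:
  rows:
    - {"rotation":[0,0.009,-0.008],"linear":[-0.0025,0.001,0.007],"fingers":0.1}
    - {"rotation":[0,-0.001,0],"linear":[0,0,0.007],"fingers":0.1}
    - {"rotation":[0,-0.001,0],"linear":[0,0,0.003],"fingers":0.1}
    - {"rotation":[0,-0.001,0],"linear":[0,0,-0.001],"fingers":0.1}

```text
time_s: 8.35
ee_pos: [0.4374, -0.1527, 0.2002]
tool_rot: [[-0.981, -0.192, 0.012], [-0.192, 0.981, -0.002], [-0.012, -0.004, -1.0]]
contact_force: [0.6, 0.3, -4.0]
gripper_width: 0.0159
```

Run:
```python
from h import *
go([0.4351,-0.1525,0.193],191);go([0.4711,-0.135,0.193],191)
```

```text
tcp [ 0.4374 -0.1527  0.2002] yaw -168.92 t 8.35 tilt [ 0.0124 -0.0019 -0.9999] F [ 0.62  0.31 -4.03]
turn about tool z (rad): 0.0013
level turn [-0.0042  0.0118  0.    ]
shift [0.0023 0.0007 0.0072] dist 0.008
tcp [ 0.4374 -0.1527  0.2002] yaw -168.92 t 8.35 tilt [ 0.0124 -0.0019 -0.9999] F [ 0.62  0.31 -4.03]
turn about tool z (rad): 0.0013
level turn [-0.0042  0.0118  0.    ]
shift [-0.0364  0.011   0.0076] dist 0.039
```

Call:
play_rows:
  rows:
    - {"rotation":[-0.004,0.012,0],"linear":[0.001,0,0.004],"fingers":0.1}
    - {"rotation":[0,0,0],"linear":[0,0,0.002],"fingers":0.1}
    - {"rotation":[0,0,0],"linear":[0,0,0],"fingers":0.1}

```text
time_s: 8.65
ee_pos: [0.4365, -0.1529, 0.1939]
tool_rot: [[-0.981, -0.192, -0.001], [-0.192, 0.981, -0.0], [0.001, -0.0, -1.0]]
contact_force: [-0.3, -0.9, -4.1]
gripper_width: 0.0159
```

Run:
```python
from h import *
go([0.4711,-0.135,0.193],191); print(get_obs()['wrist_torque'])
```

```text
tcp [ 0.4365 -0.1529  0.1939] yaw -168.92 t 8.65 tilt [-1.e-03 -2.e-04 -1.e+00] F [-0.27 -0.86 -4.08]
turn about tool z (rad): 0.0014
level turn [-0.    -0.001  0.   ]
shift [-0.0374  0.0109  0.0008] dist 0.039
[-0.13354616  0.2299326   0.0548581 ]
```

Call:
play_rows:
  rows:
    - {"rotation":[0,-0.001,0],"linear":[-0.0037,0.0011,0],"fingers":0.1}
    - {"rotation":[0,-0.001,0],"linear":[-0.0037,0.0011,-0.0005],"fingers":0.1}
    - {"rotation":[0,-0.001,0],"linear":[-0.0037,0.0011,-0.0005],"fingers":0.1}
    - {"rotation":[0,-0.001,0],"linear":[-0.0037,0.0011,-0.0005],"fingers":0.1}
    - {"rotation":[0,-0.001,0],"linear":[-0.0037,0.0011,-0.0005],"fingers":0.1}

```text
time_s: 9.15
ee_pos: [0.455, -0.1434, 0.1963]
tool_rot: [[-0.981, -0.192, 0.005], [-0.192, 0.981, 0.001], [-0.005, -0.0, -1.0]]
contact_force: [-0.3, 0.3, -4.0]
gripper_width: 0.0165
```

Run:
```python
from h import *
go([0.4711,-0.135,0.193],191); print(get_obs()['wrist_torque'])
```

```text
tcp [ 0.455  -0.1434  0.1963] yaw -168.94 t 9.15 tilt [ 5.e-03  9.e-04 -1.e+00] F [-0.26  0.3  -3.97]
turn about tool z (rad): 0.0010
level turn [-0.0001  0.0051  0.    ]
shift [-0.0174  0.0051  0.0034] dist 0.018
[-0.09635308  0.2500331  -0.00922354]
```

Call:
play_rows:
  rows:
    - {"rotation":[0,0.004,0],"linear":[-0.0037,0.0011,0.001],"fingers":0.1}
    - {"rotation":[0,0,0],"linear":[-0.0037,0.0011,0.001],"fingers":0.1}
    - {"rotation":[0,0,0],"linear":[-0.0037,0.0011,0.0005],"fingers":0.1}
    - {"rotation":[0,0,0],"linear":[-0.0037,0.0011,0],"fingers":0.1}
    - {"rotation":[0,0,0],"linear":[-0.0015,0.0005,0],"fingers":0.1}

```text
time_s: 9.65
ee_pos: [0.4703, -0.1348, 0.1931]
tool_rot: [[-0.981, -0.192, -0.004], [-0.192, 0.981, -0.002], [0.005, -0.002, -1.0]]
contact_force: [-5.1, -4.3, -3.1]
gripper_width: 0.016
```

Run:
```python
from h import *
go([0.4711,-0.135,0.191],191); print(get_obs()['wrist_torque'])
y,o,h=wrench_now(); print(y,o,h)
```

```text
tcp [ 0.4703 -0.1348  0.1931] yaw -168.96 t 9.65 tilt [-0.0042 -0.0025 -1.    ] F [-5.06 -4.29 -3.14]
turn about tool z (rad): 0.0007
level turn [-0.0016 -0.0045  0.    ]
shift [-0.0007 -0.0003  0.0021] dist 0.002
[-0.92172372  1.25683931 -0.0611786 ]
-333.95780419467565 [ 0.55371058 -0.10530733] 0.014103408462288247
```

I felt 6.5 N of contact along the wrench axis at the expected depth, so the jaws are over the nut. Lower and release.

Call:
play_rows:
  rows:
    - {"rotation":[-0.002,-0.004,0],"linear":[0.0005,0,0.001],"fingers":0.1}
    - {"rotation":[0,0,0],"linear":[0,0,0.001],"fingers":0.1}
    - {"rotation":[0,0,0],"linear":[0,0,0.001],"fingers":0.1}

```text
time_s: 9.95
ee_pos: [0.4695, -0.1353, 0.1907]
tool_rot: [[-0.982, -0.191, -0.001], [-0.191, 0.982, -0.0], [0.001, -0.0, -1.0]]
contact_force: [-5.3, -1.0, 9.0]
gripper_width: 0.0161
```

Run:
```python
from h import *
go([0.4711,-0.135,0.191],191); print(get_obs()['wrist_torque'])
```

```text
tcp [ 0.4695 -0.1353  0.1907] yaw -169.02 t 9.95 tilt [-1.1e-03 -4.0e-04 -1.0e+00] F [-5.32 -1.03  9.01]
turn about tool z (rad): -0.0003
level turn [-0.0002 -0.0012  0.    ]
shift [-0.0016 -0.     -0.0003] dist 0.002
[-0.0642107   1.0891318  -0.03125033]
```

Call:
play_rows:
  rows:
    - {"rotation":[0,0,0],"linear":[0,0,0],"fingers":0.5}
    - {"rotation":[0,0,0],"linear":[0,0,0],"fingers":0.5}
    - {"rotation":[0,0,0],"linear":[0,0,0],"fingers":0.5}
    - {"rotation":[0,0,0],"linear":[0,0,0],"fingers":0.5}
    - {"rotation":[0,0,0],"linear":[0,0,-0.02],"fingers":0.5}
    - {"rotation":[0,0,0],"linear":[0,0,-0.025],"fingers":0.5}
    - {"rotation":[0,0,-0.13],"linear":[0,0,-0.02],"fingers":0}
    - {"rotation":[0,0,-0.13],"linear":[0,0,0],"fingers":0}
    - {"rotation":[0,0,0],"linear":[0,0,0],"fingers":0}
    - {"rotation":[0,0,0],"linear":[0,0,0],"fingers":0}
  squeeze: 60

```text
time_s: 10.95
ee_pos: [0.4735, -0.135, 0.2613]
tool_rot: [[-0.896, -0.444, 0.014], [-0.444, 0.896, 0.001], [-0.013, -0.005, -1.0]]
contact_force: [0.0, 0.9, -0.0]
gripper_width: -0.0001
```

Run:
```python
from h import *
t=snap('top'); s=snap('scene')
a,b=proj(t,[.52,-.12,.02]).astype(int);u,v=proj(s,[.52,-.12,.02]).astype(int)
c=np.zeros((420,800,3),np.uint8); c[:,:400]=cv2.resize(s['image'][v-42:v+42,u-40:u+40],(400,420),interpolation=cv2.INTER_CUBIC)
c[:,400:]=cv2.resize(t['image'][b-42:b+42,a-40:a+40],(400,420),interpolation=cv2.INTER_CUBIC)
yw=26.1;o=(.5535,-.1055)
for p in [(-35,2,.0305),(-43.5,2,.0305),(-26.5,2,.0305)]:
    q=wr(yw,o,np.array(p[:2])/1000); print(p,q); 
    w=((proj(t,[*q,p[2]])-[a-40,b-42])*5+[400,0]).astype(int); cv2.circle(c,tuple(w),2,(0,0,255),-1)
    w=((proj(s,[*q,p[2]])-[u-40,v-42])*5).astype(int); cv2.circle(c,tuple(w),2,(0,0,255),-1)
cv2.imwrite('pics/v6.png',c)
go([*wr(yw,o,(-.044,.002)),.22],206.1)
```

```text
(-35, 2, 0.0305) [ 0.52118916 -0.11910182]
(-43.5, 2, 0.0305) [ 0.51355592 -0.1228413 ]
(-26.5, 2, 0.0305) [ 0.52882239 -0.11536233]
tcp [ 0.4731 -0.135   0.2608] yaw -153.61 t 11.05 tilt [ 0.0125  0.0016 -0.9999] F [ 0.01  0.5  -0.23]
turn about tool z (rad): 0.0051
level turn [-0.0041  0.012   0.    ]
shift [-0.0406 -0.0069  0.0414] dist 0.058
```

View pics/v6.png

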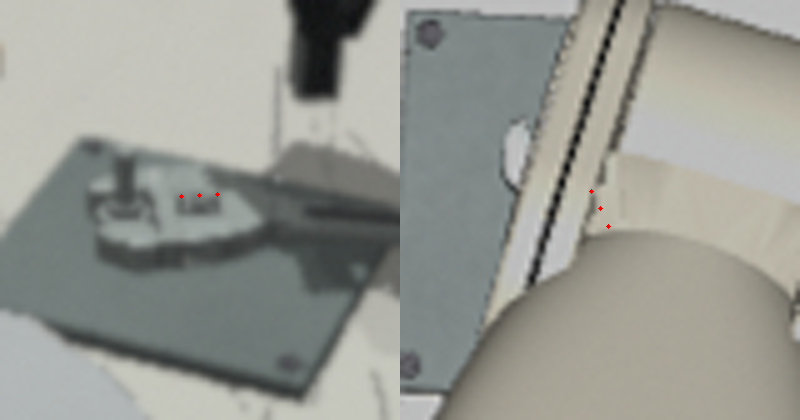

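The wrench lies flat with the nut in its mouth. The worm shows at about (198,203), within about 2 mm of my dots. Moving to just above the stroke start.

Call:
play_rows:
  rows:
    - {"rotation":[-0.004,0.012,0.005],"linear":[-0.01,-0.0015,0.012],"fingers":0}
    - {"rotation":[0,0,0],"linear":[-0.01,-0.0015,0.012],"fingers":0}
    - {"rotation":[0,0,0],"linear":[-0.01,-0.0015,0.012],"fingers":0}
    - {"rotation":[0,0,0],"linear":[-0.01,-0.001,0.005],"fingers":0}
    - {"rotation":[0,0,0],"linear":[0,0,0],"fingers":0}

```text
time_s: 11.55
ee_pos: [0.513, -0.1215, 0.2157]
tool_rot: [[-0.9, -0.435, -0.003], [-0.435, 0.9, 0.001], [0.003, 0.002, -1.0]]
contact_force: [0.6, -0.2, 0.3]
gripper_width: -0.0003
```

Run:
```python
from h import *
go([*wr(26.1,(.5535,-.1055),(-.044,.0035)),.206],206.1)
```

```text
tcp [ 0.513  -0.1215  0.2157] yaw -154.20 t 11.55 tilt [-0.0033  0.001  -1.    ] F [ 0.56 -0.21  0.28]
turn about tool z (rad): -0.0052
level turn [ 0.0023 -0.0026  0.    ]
shift [0.0005 0.     0.0097] dist 0.010
```

Call:
play_rows:
  rows:
    - {"rotation":[0.002,-0.002,-0.005],"linear":[0,0,0.006],"fingers":0}
    - {"rotation":[0,0,0],"linear":[0,0,0.003],"fingers":0}
    - {"rotation":[0,0,0],"linear":[0,0,0.0015],"fingers":0}
    - {"rotation":[0,0,0],"linear":[0,0,0.001],"fingers":0}
    - {"rotation":[0,0,0],"linear":[0,0,0.001],"fingers":0}

```text
time_s: 12.05
ee_pos: [0.5124, -0.1216, 0.2027]
tool_rot: [[-0.898, -0.439, -0.001], [-0.439, 0.898, 0.0], [0.001, 0.001, -1.0]]
contact_force: [-0.2, -0.1, 4.7]
gripper_width: -0.0001
```

Run:
```python
from h import *
go([*wr(26.1,(.5535,-.1055),(-.044,.0035)),.206],206.1)
```

```text
tcp [ 0.5124 -0.1216  0.2027] yaw -153.93 t 12.05 tilt [-1.e-03  1.e-04 -1.e+00] F [-0.25 -0.06  4.66]
turn about tool z (rad): -0.0005
level turn [ 0.0005 -0.0008  0.    ]
shift [-0.     -0.0002 -0.0033] dist 0.003
```

Call:
play_rows:
  rows:
    - {"rotation":[0,0,0],"linear":[0,0,0.001],"fingers":0}
    - {"rotation":[0,0,0],"linear":[-0.003,0,0.001],"fingers":0}
    - {"rotation":[0,0,0],"linear":[-0.003,0,0.001],"fingers":0}
    - {"rotation":[0,0,0],"linear":[-0.003,0,0.001],"fingers":0}

```text
time_s: 12.45
ee_pos: [0.5151, -0.1197, 0.2025]
tool_rot: [[-0.9, -0.436, -0.013], [-0.436, 0.9, -0.008], [0.015, -0.002, -1.0]]
contact_force: [-9.0, -2.3, 12.7]
gripper_width: 0.0002
```

```bash
cat >> h.py <<'E'
def st():
    o=get_obs(); R=o['tool_rot']; p=o['ee_pos']; a=np.radians(26.1); d=p[:2]-np.array([.5535,-.1055])
    print('t',round(o['time_s'],2),'tip in wrench mm',(1e3*np.array([d@[np.cos(a),np.sin(a)],d@[-np.sin(a),np.cos(a)]])).round(1),'z',p[2].round(4),'F tool',(R.T@o['contact_force']).round(2),'lvl',(R.T@np.cross(R[:,2],[0,0,-1])).round(4))
E
python3 -c "from h import *; st()"
```

```text
t 12.45 tip in wrench mm [-40.7   4.1] z 0.2025 F tool [  9.3    1.88 -12.57] lvl [-0.0017 -0.0151  0.    ]
```

Call:
play_rows:
  rows:
    - {"rotation":[0,-0.01,0],"linear":[-0.003,0,0.0006],"fingers":0}
    - {"rotation":[0,-0.008,0],"linear":[-0.003,0,0.0006],"fingers":0}
    - {"rotation":[0,-0.006,0],"linear":[-0.003,0,0.0006],"fingers":0}

```text
time_s: 12.75
ee_pos: [0.5175, -0.1182, 0.2038]
tool_rot: [[-0.902, -0.432, -0.004], [-0.432, 0.902, -0.006], [0.006, -0.004, -1.0]]
contact_force: [-5.0, -0.6, 5.5]
gripper_width: -0.0001
```

```bash
python3 -c "from h import *; st()"
```

```text
t 12.75 tip in wrench mm [-37.9   4.4] z 0.2038 F tool [ 4.8   1.58 -5.5 ] lvl [-0.0037 -0.0061  0.    ]
```

Call:
play_rows:
  rows:
    - {"rotation":[0,-0.005,0],"linear":[-0.003,0,0.001],"fingers":0}
    - {"rotation":[0,-0.005,0],"linear":[-0.003,0,0.001],"fingers":0}
    - {"rotation":[0,-0.005,0],"linear":[-0.003,0,0.001],"fingers":0}

```text
time_s: 13.05
ee_pos: [0.5225, -0.1156, 0.2037]
tool_rot: [[-0.903, -0.43, 0.004], [-0.43, 0.903, -0.003], [-0.002, -0.005, -1.0]]
contact_force: [-5.6, 0.1, 8.3]
gripper_width: -0.0001
```

```bash
python3 -c "from h import *; st()"
```

```text
t 13.05 tip in wrench mm [-32.3   4.6] z 0.2037 F tool [ 4.94  2.45 -8.28] lvl [-0.0048  0.0025  0.    ]
```

Call:
play_rows:
  rows:
    - {"rotation":[-0.003,0,0],"linear":[-0.003,-0.0003,0.001],"fingers":0}
    - {"rotation":[0,0,0],"linear":[-0.003,-0.0003,0.001],"fingers":0}
    - {"rotation":[0,0,0],"linear":[-0.003,-0.0003,0.001],"fingers":0}

```text
time_s: 13.35
ee_pos: [0.5279, -0.1135, 0.2037]
tool_rot: [[-0.904, -0.428, -0.003], [-0.428, 0.904, -0.004], [0.004, -0.002, -1.0]]
contact_force: [-5.4, -0.6, 8.7]
gripper_width: -0.0001
```

```bash
python3 -c "from h import *; st()"
```

```text
t 13.35 tip in wrench mm [-26.5   4.1] z 0.2037 F tool [ 5.22  1.72 -8.7 ] lvl [-0.0022 -0.0043  0.    ]
```

Call:
play_rows:
  rows:
    - {"rotation":[-0.002,-0.004,-0.003],"linear":[0.001,0,-0.008],"fingers":0}
    - {"rotation":[0,0,0],"linear":[0.005,-0.0003,0],"fingers":0}
    - {"rotation":[0,0,0],"linear":[0.005,-0.0003,0],"fingers":0}
    - {"rotation":[0,0,0],"linear":[0.004,-0.0003,0.001],"fingers":0}
    - {"rotation":[0,0,0],"linear":[0,0,0.005],"fingers":0}
    - {"rotation":[0,0,0],"linear":[0,0,0.001],"fingers":0}
    - {"rotation":[0,0,0],"linear":[0,0,0.001],"fingers":0}

```text
time_s: 14.05
ee_pos: [0.5134, -0.122, 0.2041]
tool_rot: [[-0.903, -0.43, 0.002], [-0.43, 0.903, -0.001], [-0.001, -0.001, -1.0]]
contact_force: [-0.9, 0.4, -0.1]
gripper_width: 0.0001
```

```bash
python3 -c "from h import *; st()"
```

```text
t 14.05 tip in wrench mm [-43.3   2.9] z 0.2041 F tool [0.61 0.76 0.08] lvl [-0.0014  0.0014  0.    ]
```

Call:
play_rows:
  rows:
    - {"rotation":[0,0,0],"linear":[-0.002,0,0.0005],"fingers":0}
    - {"rotation":[0,-0.004,0],"linear":[-0.003,0,0.001],"fingers":0}
    - {"rotation":[0,-0.005,0],"linear":[-0.003,0,0.001],"fingers":0}
    - {"rotation":[0,-0.005,0],"linear":[-0.003,0,0.001],"fingers":0}
    - {"rotation":[0,-0.005,0],"linear":[-0.003,0,0.001],"fingers":0}

```text
time_s: 14.55
ee_pos: [0.5214, -0.1176, 0.2037]
tool_rot: [[-0.904, -0.427, 0.005], [-0.427, 0.904, -0.001], [-0.004, -0.003, -1.0]]
contact_force: [-5.0, -1.6, 6.9]
gripper_width: 0.0001
```

```bash
python3 -c "from h import *; st()"
```

```text
t 14.55 tip in wrench mm [-34.2   3.3] z 0.2037 F tool [ 5.14  0.69 -6.97] lvl [-0.003   0.0044  0.    ]
```

Call:
play_rows:
  rows:
    - {"rotation":[-0.002,0.001,0],"linear":[-0.003,0,0.0011],"fingers":0}
    - {"rotation":[0,0,0],"linear":[-0.003,0,0.0011],"fingers":0}
    - {"rotation":[0,0,0],"linear":[-0.003,0,0.0011],"fingers":0}
    - {"rotation":[0,0,0],"linear":[-0.003,0,0.0011],"fingers":0}

```text
time_s: 14.95
ee_pos: [0.5306, -0.113, 0.2037]
tool_rot: [[-0.905, -0.426, -0.001], [-0.426, 0.905, -0.004], [0.003, -0.003, -1.0]]
contact_force: [-5.1, -0.5, 9.7]
gripper_width: 0.0002
```

```bash
python3 -c "from h import *; st()"
```

```text
t 14.95 tip in wrench mm [-23.9   3.4] z 0.2037 F tool [ 4.85  1.74 -9.72] lvl [-0.0034 -0.0029  0.    ]
```

Call:
play_rows:
  rows:
    - {"rotation":[-0.002,-0.003,-0.003],"linear":[0.001,0,-0.008],"fingers":0}
    - {"rotation":[0,0,0],"linear":[0.005,0,0],"fingers":0}
    - {"rotation":[0,0,0],"linear":[0.004,0,0],"fingers":0}
    - {"rotation":[0,0,0],"linear":[0.004,0,0.001],"fingers":0}
    - {"rotation":[0,0,0],"linear":[0,0,0.005],"fingers":0}
    - {"rotation":[0,0,0],"linear":[0,0,0.001],"fingers":0}
    - {"rotation":[0,0,0],"linear":[0,0,0.001],"fingers":0}

```text
time_s: 15.65
ee_pos: [0.5176, -0.1192, 0.2036]
tool_rot: [[-0.903, -0.429, 0.003], [-0.429, 0.903, -0.001], [-0.002, -0.002, -1.0]]
contact_force: [-2.6, 0.5, 13.4]
gripper_width: -0.0006
```

```bash
python3 -c "from h import *; st()"
```

```text
t 15.65 tip in wrench mm [-38.2   3.5] z 0.2036 F tool [  2.1    1.55 -13.37] lvl [-0.0016  0.0021  0.    ]
```

Call:
play_rows:
  rows:
    - {"rotation":[0,-0.006,0],"linear":[-0.003,0,0.0007],"fingers":0}
    - {"rotation":[0,-0.005,0],"linear":[-0.003,0,0.0009],"fingers":0}
    - {"rotation":[0,-0.004,0],"linear":[-0.003,0,0.001],"fingers":0}
    - {"rotation":[0,-0.003,0],"linear":[-0.003,0,0.001],"fingers":0}
    - {"rotation":[0,0,0],"linear":[-0.003,0,0.001],"fingers":0}

```text
time_s: 16.15
ee_pos: [0.5274, -0.1139, 0.2037]
tool_rot: [[-0.904, -0.427, 0.01], [-0.427, 0.904, 0.002], [-0.009, -0.002, -1.0]]
contact_force: [-5.3, -1.8, 10.6]
gripper_width: 0.0
```

```bash
python3 -c "from h import *; st()"
```

```text
t 16.15 tip in wrench mm [-27.1   3.9] z 0.2037 F tool [  5.44   0.64 -10.63] lvl [-0.0024  0.0094  0.    ]
```

Call:
play_rows:
  rows:
    - {"rotation":[0,0.003,0],"linear":[-0.003,0,0.001],"fingers":0}
    - {"rotation":[-0.002,0.004,-0.003],"linear":[0.001,0,-0.008],"fingers":0}
    - {"rotation":[0,0,0],"linear":[0.005,0,0],"fingers":0}
    - {"rotation":[0,0,0],"linear":[0.005,0,0],"fingers":0}
    - {"rotation":[0,0,0],"linear":[0.005,0,0.001],"fingers":0}
    - {"rotation":[0,0,0],"linear":[0,0,0.005],"fingers":0}
    - {"rotation":[0,0,0],"linear":[0,0,0.001],"fingers":0}
    - {"rotation":[0,0,0],"linear":[-0.001,0,0.001],"fingers":0}

```text
time_s: 16.95
ee_pos: [0.5141, -0.1201, 0.203]
tool_rot: [[-0.903, -0.429, -0.001], [-0.429, 0.903, -0.001], [0.001, -0.0, -1.0]]
contact_force: [-4.4, -1.4, 13.4]
gripper_width: -0.0001
```

```bash
python3 -c "from h import *; st()"
```

```text
t 16.95 tip in wrench mm [-41.8   4.2] z 0.203 F tool [  4.59   0.64 -13.44] lvl [-0.0005 -0.0012  0.    ]
```

Call:
play_rows:
  rows:
    - {"rotation":[0,-0.006,0],"linear":[-0.003,0,0.0008],"fingers":0}
    - {"rotation":[0,-0.005,0],"linear":[-0.003,0,0.001],"fingers":0}
    - {"rotation":[0,-0.004,0],"linear":[-0.003,0,0.001],"fingers":0}
    - {"rotation":[0,-0.003,0],"linear":[-0.003,0,0.001],"fingers":0}

```text
time_s: 17.35
ee_pos: [0.521, -0.1162, 0.2037]
tool_rot: [[-0.904, -0.427, 0.005], [-0.427, 0.904, 0.001], [-0.005, -0.001, -1.0]]
contact_force: [-6.0, 0.2, 9.7]
gripper_width: 0.0002
```

```bash
python3 -c "from h import *; st()"
```

```text
t 17.35 tip in wrench mm [-33.9   4.7] z 0.2037 F tool [ 5.25  2.77 -9.71] lvl [-0.0012  0.0055  0.    ]
```

Call:
play_rows:
  rows:
    - {"rotation":[0,0.002,0],"linear":[-0.003,-0.0003,0.001],"fingers":0}
    - {"rotation":[0,0,0],"linear":[-0.003,-0.0003,0.001],"fingers":0}
    - {"rotation":[0,0,0],"linear":[-0.003,-0.0003,0.001],"fingers":0}
    - {"rotation":[0,0,0],"linear":[-0.003,-0.0003,0.001],"fingers":0}

```text
time_s: 17.75
ee_pos: [0.5289, -0.1122, 0.2036]
tool_rot: [[-0.905, -0.426, -0.006], [-0.426, 0.905, -0.002], [0.006, 0.0, -1.0]]
contact_force: [-5.5, 0.5, 11.8]
gripper_width: 0.0
```

```bash
python3 -c "from h import *; st()"
```

```text
t 17.75 tip in wrench mm [-25.1   4.8] z 0.2036 F tool [  4.88   2.79 -11.75] lvl [ 0.0002 -0.0061  0.    ]
```

Call:
play_rows:
  rows:
    - {"rotation":[-0.002,0,-0.003],"linear":[0.001,-0.0005,-0.008],"fingers":0}
    - {"rotation":[0,0,0],"linear":[0.005,0,0],"fingers":0}
    - {"rotation":[0,0,0],"linear":[0.005,0,0],"fingers":0}
    - {"rotation":[0,0,0],"linear":[0.005,0,0.001],"fingers":0}
    - {"rotation":[0,0,0],"linear":[0,0,0.005],"fingers":0}
    - {"rotation":[0,0,0],"linear":[0,0,0.001],"fingers":0}
    - {"rotation":[0,0,0],"linear":[-0.001,0,0.001],"fingers":0}
    - {"rotation":[0,-0.006,0],"linear":[-0.003,0,0.0008],"fingers":0}
    - {"rotation":[0,-0.005,0],"linear":[-0.003,0,0.001],"fingers":0}
    - {"rotation":[0,-0.004,0],"linear":[-0.003,0,0.001],"fingers":0}

```text
time_s: 18.75
ee_pos: [0.5158, -0.1186, 0.2029]
tool_rot: [[-0.905, -0.425, -0.012], [-0.425, 0.905, -0.006], [0.014, -0.0, -1.0]]
contact_force: [-11.2, -3.4, 16.9]
gripper_width: 0.0003
```

```bash
python3 -c "from h import *; st()"
```

```text
t 18.75 tip in wrench mm [-39.6   4.9] z 0.2029 F tool [ 11.8    1.63 -16.74] lvl [-0.     -0.0136  0.    ]
```

Call:
play_rows:
  rows:
    - {"rotation":[0,-0.006,0],"linear":[-0.002,0,0.0003],"fingers":0}
    - {"rotation":[0,-0.006,0],"linear":[-0.002,0,0.0006],"fingers":0}
    - {"rotation":[0,-0.003,0],"linear":[-0.002,0,0.0008],"fingers":0}

```text
time_s: 19.05
ee_pos: [0.516, -0.1181, 0.2032]
tool_rot: [[-0.907, -0.422, -0.012], [-0.421, 0.907, -0.007], [0.014, -0.002, -1.0]]
contact_force: [-8.6, -2.2, 13.6]
gripper_width: -0.0005
```

```bash
python3 -c "from h import *; st()"
```

```text
t 19.05 tip in wrench mm [-39.2   5.2] z 0.2032 F tool [  8.91   1.57 -13.5 ] lvl [-0.0016 -0.0142  0.    ]
```

Call:
play_rows:
  rows:
    - {"rotation":[-0.002,-0.012,-0.01],"linear":[0,-0.001,-0.005],"fingers":0}
    - {"rotation":[0,-0.004,0],"linear":[-0.003,-0.001,0],"fingers":0}
    - {"rotation":[0,0,0],"linear":[0,0,0.004],"fingers":0}
    - {"rotation":[0,0,0],"linear":[0,0,0.001],"fingers":0}
    - {"rotation":[0,0,0],"linear":[0,0,0.001],"fingers":0}
    - {"rotation":[0,-0.003,0],"linear":[-0.002,0,0.001],"fingers":0}
    - {"rotation":[0,-0.003,0],"linear":[-0.002,0,0.001],"fingers":0}

```text
time_s: 19.75
ee_pos: [0.5229, -0.1171, 0.2037]
tool_rot: [[-0.903, -0.431, 0.006], [-0.431, 0.903, 0.001], [-0.006, -0.001, -1.0]]
contact_force: [-6.4, -1.5, 13.5]
gripper_width: -0.0004
```

```bash
python3 -c "from h import *; st()"
```

```text
t 19.75 tip in wrench mm [-32.6   3. ] z 0.2037 F tool [  6.38   1.35 -13.5 ] lvl [-0.0012  0.0056  0.    ]
```

Call:
play_rows:
  rows:
    - {"rotation":[0,-0.003,0],"linear":[-0.002,0,0.001],"fingers":0}
    - {"rotation":[0,-0.003,0],"linear":[-0.002,0,0.001],"fingers":0}
    - {"rotation":[0,-0.003,0],"linear":[-0.002,0,0.001],"fingers":0}

```text
time_s: 20.05
ee_pos: [0.5256, -0.1153, 0.2036]
tool_rot: [[-0.903, -0.429, 0.006], [-0.429, 0.903, -0.0], [-0.006, -0.003, -1.0]]
contact_force: [-7.0, -1.8, 14.5]
gripper_width: -0.0002
```

```bash
python3 -c "from h import *; st()"
```

```text
t 20.05 tip in wrench mm [-29.4   3.5] z 0.2036 F tool [  7.01   1.3  -14.51] lvl [-0.0028  0.0057  0.    ]
```

Call:
play_rows:
  rows:
    - {"rotation":[0,0,0],"linear":[-0.003,0,0.0009],"fingers":0}
    - {"rotation":[0,0,0],"linear":[-0.003,0,0.0009],"fingers":0}
    - {"rotation":[0,0,0],"linear":[-0.003,0,0.0009],"fingers":0}

```text
time_s: 20.35
ee_pos: [0.5299, -0.1127, 0.2036]
tool_rot: [[-0.904, -0.427, -0.004], [-0.427, 0.904, -0.007], [0.007, -0.005, -1.0]]
contact_force: [-8.0, -3.2, 14.2]
gripper_width: 0.0
```

```bash
python3 -c "from h import *; st()"
```

```text
t 20.35 tip in wrench mm [-24.4   3.9] z 0.2036 F tool [  8.69   0.42 -14.14] lvl [-0.0045 -0.0069  0.    ]
```

Call:
play_rows:
  rows:
    - {"rotation":[-0.002,0,-0.003],"linear":[0.001,-0.0005,-0.006],"fingers":0}
    - {"rotation":[0,0,0],"linear":[0.004,0,0],"fingers":0}
    - {"rotation":[0,0,0],"linear":[0.004,0,0.001],"fingers":0}
    - {"rotation":[0,0,0],"linear":[0,0,0.003],"fingers":0}
    - {"rotation":[0,0,0],"linear":[0,0,0.001],"fingers":0}
    - {"rotation":[0,-0.003,0],"linear":[-0.002,0,0.001],"fingers":0}
    - {"rotation":[0,-0.005,0],"linear":[-0.003,0,0.001],"fingers":0}

```text
time_s: 21.05
ee_pos: [0.5237, -0.1157, 0.2036]
tool_rot: [[-0.903, -0.429, -0.004], [-0.429, 0.903, -0.005], [0.006, -0.003, -1.0]]
contact_force: [-8.7, -2.3, 16.7]
gripper_width: 0.0001
```

```bash
python3 -c "from h import *; st()"
```

```text
t 21.05 tip in wrench mm [-31.2   4. ] z 0.2036 F tool [  8.9    1.59 -16.67] lvl [-0.0025 -0.0058  0.    ]
```

Call:
play_rows:
  rows:
    - {"rotation":[0,-0.004,0],"linear":[-0.003,0,0.001],"fingers":0}
    - {"rotation":[0,-0.003,0],"linear":[-0.003,0,0.001],"fingers":0}

```text
time_s: 21.25
ee_pos: [0.5257, -0.1143, 0.2036]
tool_rot: [[-0.904, -0.427, -0.006], [-0.427, 0.904, -0.007], [0.009, -0.004, -1.0]]
contact_force: [-9.5, -2.6, 15.8]
gripper_width: 0.0002
```

```bash
python3 -c "from h import *; st()"
```

```text
t 21.25 tip in wrench mm [-28.8   4.3] z 0.2036 F tool [  9.83   1.62 -15.74] lvl [-0.0036 -0.0087  0.    ]
```

Drag holds at 9–10 N, well over 6 N, after about 70 mm of rolling in total, so the jaws are snug. Lift and go to straddle the handle.

Call:
play_rows:
  rows:
    - {"rotation":[-0.003,-0.006,0],"linear":[0.002,0,-0.02],"fingers":0}
    - {"rotation":[0,0,0],"linear":[0,0,-0.025],"fingers":0.5}
    - {"rotation":[0,0,0.043],"linear":[0.0175,0.0005,0],"fingers":0.5}
    - {"rotation":[0,0,0.043],"linear":[0.0175,0.0005,0],"fingers":0.5}
    - {"rotation":[0,0,0.043],"linear":[0.0175,0.0005,0],"fingers":0.5}
    - {"rotation":[0,0,0.043],"linear":[0.0175,0.0005,0],"fingers":0.5}
    - {"rotation":[0,0,0.043],"linear":[0.0175,0.0005,0],"fingers":0.5}
    - {"rotation":[0,0,0.043],"linear":[0.0175,0.0005,0],"fingers":0.5}
    - {"rotation":[0,0,0],"linear":[0,0,0],"fingers":0.5}

```text
time_s: 22.15
ee_pos: [0.4203, -0.1466, 0.2473]
tool_rot: [[-0.985, -0.173, -0.005], [-0.173, 0.985, -0.0], [0.005, 0.001, -1.0]]
contact_force: [-0.4, 0.3, -0.8]
gripper_width: 0.0427
```

Run:
```python
from h import *
s=snap('wrist'); cv2.imwrite('pics/v7.png',s['image'])
o=NUT
for y in (24,26,28): print(y,[proj(s,[*wr(y,o,p),.0245]).round(0) for p in [(-.212,.0435),(-.132,.022)]])
go([0.4253,-0.1437,.193],191); print(get_obs()['gripper_width'])
```

```text
24 [array([298.,  97.]), array([293., 243.])]
26 [array([284.,  98.]), array([286., 244.])]
28 [array([270.,  99.]), array([278., 245.])]
tcp [ 0.4215 -0.1466  0.2476] yaw -169.96 t 22.2 tilt [-3.2e-03 -5.0e-04 -1.0e+00] F [ 0.43  0.83 -0.51]
turn about tool z (rad): -0.0168
level turn [ 0.0001 -0.0032  0.    ]
shift [-0.0044  0.0022  0.0546] dist 0.055
0.042576268027420455
```

View pics/v7.png

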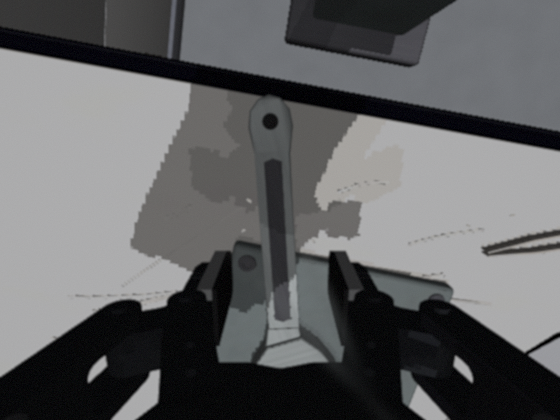

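The wrist view shows the handle end at (270,97), giving a wrench yaw of 28°. The forceps' near tip is at (485,250). I'll check the forceps clearance.

Run:
```python
from h import *
import pickle
t=pickle.load(open('top0.pkl','rb'))
print('forceps', ray(t,187,299,.004), ray(t,240,281,.004))
for a in (198.5,175,165,155,150): 
    r=np.radians(a); print(a, NUT[0]+.134*np.cos(r), NUT[1]+.134*np.sin(r))
```

```text
forceps [0.37592535 0.1023877  0.004     ] [ 0.41651871 -0.01167601  0.004     ]
198.5 0.4267246302023692 -0.1465188239582823
175 0.42030991045570604 -0.0923211304718138
165 0.42436593927726485 -0.06931824795626218
155 0.4323547565370889 -0.04736915292674626
150 0.4377525958928852 -0.037000000000000005
```

Call:
play_rows:
  rows:
    - {"rotation":[0,-0.003,-0.052],"linear":[-0.001,0,0.0135],"fingers":0.42}
    - {"rotation":[0,0,0],"linear":[-0.001,0,0.0135],"fingers":0.42}
    - {"rotation":[0,0,0],"linear":[-0.001,0,0.0135],"fingers":0.42}
    - {"rotation":[0,0,0],"linear":[-0.001,0,0.0125],"fingers":0.42}
    - {"rotation":[0,0,0],"linear":[0,0,0],"fingers":0.42}

```text
time_s: 22.7
ee_pos: [0.4312, -0.1459, 0.1934]
tool_rot: [[-0.973, -0.233, 0.008], [-0.233, 0.973, -0.001], [-0.008, -0.003, -1.0]]
contact_force: [-0.6, 0.2, 0.2]
gripper_width: 0.0359
```

```bash
cat >> h.py <<'E'
def sw():
    o=get_obs(); R=o['tool_rot']; p=o['ee_pos']; d=p[:2]-np.array(NUT); y=np.degrees(np.arctan2(R[1,0],R[0,0]))%360
    print('t',round(o['time_s'],2),'r %.4f'%np.hypot(*d),'dir %.2f'%(np.degrees(np.arctan2(d[1],d[0]))%360),'yaw %.2f'%y,'z',p[2].round(4),'F tool',(R.T@o['contact_force']).round(2),'lvl',(R.T@np.cross(R[:,2],[0,0,-1])).round(4),'Mz',o['wrist_torque'][2].round(3),'w',round(o['gripper_width'],4))
E
python3 -c "from h import *; sw()"
```

```text
t 22.7 r 0.1296 dir 198.85 yaw 193.45 z 0.1934 F tool [ 0.52  0.33 -0.25] lvl [-0.003   0.0078  0.    ] Mz 0.01 w 0.0359
```

Call:
play_rows:
  rows:
    - {"rotation":[-0.003,0.007,0.035],"linear":[0.0003,0.0045,0],"fingers":0.42}
    - {"rotation":[0,0,0.035],"linear":[0.0003,0.0045,0],"fingers":0.42}
    - {"rotation":[0,0,0.035],"linear":[0.0003,0.0045,0],"fingers":0.42}
    - {"rotation":[0,0,0.035],"linear":[0.0003,0.0045,0],"fingers":0.42}
    - {"rotation":[0,0,0.035],"linear":[0.0003,0.0045,0],"fingers":0.42}

```text
time_s: 23.2
ee_pos: [0.43, -0.1246, 0.1946]
tool_rot: [[-0.998, -0.055, 0.003], [-0.055, 0.998, -0.005], [-0.003, -0.005, -1.0]]
contact_force: [-0.8, -2.4, -1.1]
gripper_width: 0.0359
```

```bash
python3 -c "from h import *; sw()"
```

```text
t 23.2 r 0.1255 dir 189.45 yaw 183.17 z 0.1946 F tool [ 0.98 -2.37  1.11] lvl [-0.0054  0.0028  0.    ] Mz 0.035 w 0.0359
```

Call:
play_rows:
  rows:
    - {"rotation":[-0.003,0.002,0.035],"linear":[0.001,0.0045,0],"fingers":0.42}
    - {"rotation":[0,0,0.035],"linear":[0.001,0.0045,0],"fingers":0.42}
    - {"rotation":[0,0,0.035],"linear":[0.001,0.0045,0],"fingers":0.42}
    - {"rotation":[0,0,0.035],"linear":[0.001,0.0045,0],"fingers":0.42}
    - {"rotation":[0,0,0.035],"linear":[0.001,0.0045,0],"fingers":0.42}
    - {"rotation":[0,0,0.035],"linear":[0.001,0.0045,0],"fingers":0.42}

```text
time_s: 23.8
ee_pos: [0.4305, -0.0978, 0.1979]
tool_rot: [[-0.987, 0.16, 0.009], [0.16, 0.987, -0.01], [-0.01, -0.008, -1.0]]
contact_force: [0.1, -0.3, 0.1]
gripper_width: 0.0363
```

```bash
python3 -c "from h import *; sw()"
```

```text
t 23.8 r 0.1235 dir 177.13 yaw 170.81 z 0.1979 F tool [-0.11 -0.28 -0.13] lvl [-0.0082  0.0105  0.    ] Mz -0.032 w 0.0363
```

The force vanished and z has crept up, so the finger may have ridden over the handle. I'll look.

Run:
```python
from h import *
s=snap('wrist'); im=s['image'].copy()
for y in range(0,30,4):
    p=proj(s,[*wr(y,NUT,(-.212,.0435)),.0245]); print(y,p.round(0))
cv2.imwrite('pics/v8.png',im)
```

```text
0 [345.  38.]
4 [305.  37.]
8 [265.  40.]
12 [225.  46.]
16 [186.  55.]
20 [149.  66.]
24 [114.  80.]
28 [81. 97.]
```

View pics/v8.png

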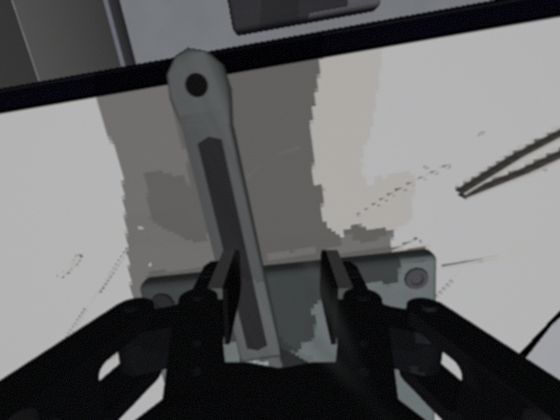

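The handle end is at (192,50), so the yaw is about 15.4° (turned 12.6°), and the left finger sits above the handle. I'll lift, recentre and go lower.

Call:
play_rows:
  rows:
    - {"rotation":[-0.008,0.01,0],"linear":[0,0,-0.008],"fingers":0.42}
    - {"rotation":[0,0,-0.084],"linear":[0.0042,-0.0105,0],"fingers":0.42}
    - {"rotation":[0,0,-0.084],"linear":[0.0042,-0.0105,0],"fingers":0.42}
    - {"rotation":[0,0,0],"linear":[0,0,0],"fingers":0.42}

```text
time_s: 24.25
ee_pos: [0.4226, -0.1171, 0.2082]
tool_rot: [[-1.0, -0.02, 0.005], [-0.02, 1.0, -0.0], [-0.005, -0.0, -1.0]]
contact_force: [-0.1, -0.4, 0.1]
gripper_width: 0.0363
```

```bash
python3 -c "
from h import *; sw(); go([.4205,-.118,.189],180.4)"
```

```text
t 24.25 r 0.1318 dir 185.69 yaw 181.16 z 0.2082 F tool [ 0.15 -0.36 -0.08] lvl [-0.0003  0.0052  0.    ] Mz 0.028 w 0.0363
tcp [ 0.4226 -0.1171  0.2082] yaw -178.84 t 24.25 tilt [ 5.2e-03 -2.0e-04 -1.0e+00] F [-0.15 -0.37  0.08]
turn about tool z (rad): 0.0133
level turn [-0.0003  0.0052  0.    ]
shift [ 0.0022 -0.0009  0.0192] dist 0.019
```

Call:
play_rows:
  rows:
    - {"rotation":[0,0.005,0.013],"linear":[0.0022,-0.001,0.009],"fingers":0.42}
    - {"rotation":[0,0,0],"linear":[0,0,0.009],"fingers":0.42}
    - {"rotation":[0,0,0],"linear":[0,0,0.001],"fingers":0.42}
    - {"rotation":[0,0,0.035],"linear":[0.001,0.0045,0.0003],"fingers":0.42}
    - {"rotation":[0,0,0.035],"linear":[0.001,0.0045,0.0003],"fingers":0.42}
    - {"rotation":[0,0,0.035],"linear":[0.001,0.0045,0.0004],"fingers":0.42}

```text
time_s: 24.85
ee_pos: [0.4199, -0.1045, 0.1862]
tool_rot: [[-0.994, 0.107, 0.002], [0.107, 0.994, -0.004], [-0.002, -0.004, -1.0]]
contact_force: [0.3, -3.5, 2.7]
gripper_width: 0.036
```

```bash
python3 -c "
from h import *; sw()"
```

```text
t 24.85 r 0.1339 dir 180.22 yaw 173.87 z 0.1862 F tool [-0.7  -3.48 -2.73] lvl [-0.004   0.0022  0.    ] Mz 0.045 w 0.036
```

Call:
play_rows:
  rows:
    - {"rotation":[-0.003,0.002,0.035],"linear":[0.0006,0.0045,-0.0004],"fingers":0.42}
    - {"rotation":[0,0,0.035],"linear":[0.0006,0.0045,0],"fingers":0.42}
    - {"rotation":[0,0,0.035],"linear":[0.0006,0.0045,0.0002],"fingers":0.42}

```text
time_s: 25.15
ee_pos: [0.4209, -0.0912, 0.1858]
tool_rot: [[-0.976, 0.216, 0.0], [0.216, 0.976, -0.007], [-0.002, -0.007, -1.0]]
contact_force: [-0.8, -3.7, 2.5]
gripper_width: 0.0357
```

```bash
python3 -c "
from h import *; sw()"
```

```text
t 25.15 r 0.1335 dir 174.50 yaw 167.51 z 0.1858 F tool [-0.04 -3.84 -2.47] lvl [-0.0069  0.0016  0.    ] Mz 0.043 w 0.0357
```

Call:
play_rows:
  rows:
    - {"rotation":[-0.003,0,0.035],"linear":[0.0006,0.0045,0.0002],"fingers":0.42}
    - {"rotation":[0,0,0.035],"linear":[0.0006,0.0045,0.0002],"fingers":0.42}

```text
time_s: 25.35
ee_pos: [0.4222, -0.0827, 0.1853]
tool_rot: [[-0.958, 0.288, 0.0], [0.288, 0.958, -0.01], [-0.003, -0.009, -1.0]]
contact_force: [-0.8, -3.5, 2.2]
gripper_width: 0.036
```

```bash
python3 -c "
from h import *; sw()"
```

```text
t 25.35 r 0.1333 dir 170.79 yaw 163.26 z 0.1853 F tool [-0.21 -3.58 -2.16] lvl [-0.0095  0.0031  0.    ] Mz -0.006 w 0.036
```

Call:
play_rows:
  rows:
    - {"rotation":[-0.008,0.003,0.03],"linear":[0.0006,0.0035,-0.0003],"fingers":0.42}
    - {"rotation":[0,0,0.026],"linear":[0.0006,0.0035,0],"fingers":0.42}

```text
time_s: 25.55
ee_pos: [0.4236, -0.0759, 0.1854]
tool_rot: [[-0.939, 0.345, -0.0], [0.345, 0.939, -0.006], [-0.002, -0.006, -1.0]]
contact_force: [-0.8, -3.5, 2.4]
gripper_width: 0.0361
```

```bash
python3 -c "
from h import *; sw()"
```

```text
t 25.55 r 0.1332 dir 167.81 yaw 159.84 z 0.1854 F tool [-0.46 -3.61 -2.42] lvl [-0.0056  0.0015  0.    ] Mz 0.054 w 0.0361
```

Call:
play_rows:
  rows:
    - {"rotation":[0,0,0.026],"linear":[0.0006,0.0035,0],"fingers":0.42}
    - {"rotation":[0,0,0.026],"linear":[0.0006,0.0035,0],"fingers":0.42}

```text
time_s: 25.75
ee_pos: [0.4253, -0.0694, 0.1852]
tool_rot: [[-0.918, 0.396, -0.001], [0.396, 0.918, -0.011], [-0.003, -0.011, -1.0]]
contact_force: [-1.0, -3.8, 2.6]
gripper_width: 0.0357
```

```bash
python3 -c "
from h import *; sw()"
```

```text
t 25.75 r 0.1331 dir 164.94 yaw 156.67 z 0.1852 F tool [-0.61 -3.95 -2.57] lvl [-0.0109  0.0032  0.    ] Mz 0.06 w 0.0357
```

Call:
play_rows:
  rows:
    - {"rotation":[-0.008,0.003,0.022],"linear":[0.0006,0.0035,0],"fingers":0.42}
    - {"rotation":[0,0,0.022],"linear":[0.0006,0.003,0],"fingers":0.42}

```text
time_s: 25.95
ee_pos: [0.4271, -0.0632, 0.1851]
tool_rot: [[-0.899, 0.439, -0.001], [0.439, 0.898, -0.006], [-0.001, -0.006, -1.0]]
contact_force: [-0.4, -4.0, 3.0]
gripper_width: 0.0363
```

```bash
python3 -c "
from h import *; sw()"
```

```text
t 25.95 r 0.1331 dir 162.15 yaw 153.96 z 0.1851 F tool [-1.38 -3.81 -2.97] lvl [-0.006   0.0015  0.    ] Mz 0.026 w 0.0363
```

Call:
play_rows:
  rows:
    - {"rotation":[-0.004,0,0.02],"linear":[0.0006,0.003,0],"fingers":0.42}
    - {"rotation":[0,0,0.02],"linear":[0.0006,0.003,0],"fingers":0.42}

```text
time_s: 26.15
ee_pos: [0.4289, -0.0572, 0.1849]
tool_rot: [[-0.879, 0.477, 0.0], [0.477, 0.879, -0.004], [-0.002, -0.003, -1.0]]
contact_force: [-1.0, -3.1, 2.5]
gripper_width: 0.0361
```

```bash
python3 -c "
from h import *; sw()"
```

```text
t 26.15 r 0.1334 dir 159.48 yaw 151.48 z 0.1849 F tool [-0.66 -3.22 -2.5 ] lvl [-0.0034  0.002   0.    ] Mz 0.033 w 0.0361
```

Call:
play_rows:
  rows:
    - {"rotation":[-0.004,0,0.02],"linear":[0.0006,0.003,0],"fingers":0.42}
    - {"rotation":[0,0,0.02],"linear":[0.0006,0.0025,0],"fingers":0.42}

```text
time_s: 26.35
ee_pos: [0.4307, -0.0515, 0.1848]
tool_rot: [[-0.857, 0.515, 0.002], [0.515, 0.857, -0.0], [-0.002, 0.001, -1.0]]
contact_force: [-0.3, -2.5, 1.3]
gripper_width: 0.0359
```

```bash
python3 -c "
from h import *; sw()"
```

```text
t 26.35 r 0.1338 dir 156.89 yaw 148.99 z 0.1848 F tool [-1.05 -2.28 -1.27] lvl [0.0008 0.0023 0.    ] Mz 0.033 w 0.0359
```

Call:
play_rows:
  rows:
    - {"rotation":[0,0,0.02],"linear":[0.0005,0.003,0],"fingers":0.42}
    - {"rotation":[0,0,0.02],"linear":[0.0005,0.0025,0],"fingers":0.42}

```text
time_s: 26.55
ee_pos: [0.433, -0.0458, 0.1848]
tool_rot: [[-0.834, 0.552, 0.003], [0.552, 0.834, -0.001], [-0.003, 0.001, -1.0]]
contact_force: [0.8, -3.6, 1.8]
gripper_width: 0.0362
```

```bash
python3 -c "
from h import *; sw()"
```

```text
t 26.55 r 0.1341 dir 154.27 yaw 146.50 z 0.1848 F tool [-2.7  -2.56 -1.77] lvl [0.0009 0.0025 0.    ] Mz 0.053 w 0.0362
```

Call:
play_rows:
  rows:
    - {"rotation":[0,0,0.02],"linear":[0.0005,0.003,0],"fingers":0.42}
    - {"rotation":[0,0,0.02],"linear":[0.0005,0.0025,0],"fingers":0.42}

```text
time_s: 26.75
ee_pos: [0.4352, -0.041, 0.1847]
tool_rot: [[-0.809, 0.588, 0.002], [0.588, 0.809, -0.004], [-0.004, -0.002, -1.0]]
contact_force: [-0.8, -6.0, 2.7]
gripper_width: 0.0359
```

```bash
python3 -c "
from h import *; sw()"
```

```text
t 26.75 r 0.1343 dir 152.00 yaw 143.97 z 0.1847 F tool [-2.91 -5.35 -2.71] lvl [-0.0023  0.0038  0.    ] Mz 0.085 w 0.0359
```

Call:
play_rows:
  rows:
    - {"rotation":[0,0,0.018],"linear":[0.0005,0.0025,0],"fingers":0.42}
    - {"rotation":[0,0,0.018],"linear":[0.0005,0.0025,0],"fingers":0.42}

```text
time_s: 26.95
ee_pos: [0.4371, -0.0372, 0.1846]
tool_rot: [[-0.784, 0.62, 0.0], [0.62, 0.784, -0.01], [-0.006, -0.007, -1.0]]
contact_force: [-0.6, -6.9, 1.4]
gripper_width: 0.036
```

```bash
python3 -c "
from h import *; sw()"
```

```text
t 26.95 r 0.1344 dir 150.19 yaw 141.67 z 0.1846 F tool [-3.86 -5.78 -1.37] lvl [-0.0075  0.0063  0.    ] Mz 0.115 w 0.036
```

Call:
play_rows:
  rows:
    - {"rotation":[-0.007,0.003,-0.02],"linear":[0,0.001,-0.0008],"fingers":0.42}
    - {"rotation":[0,0,-0.02],"linear":[0,0.001,0],"fingers":0.42}

```text
time_s: 27.15
ee_pos: [0.4376, -0.036, 0.1847]
tool_rot: [[-0.808, 0.59, -0.001], [0.59, 0.808, -0.006], [-0.003, -0.005, -1.0]]
contact_force: [-0.4, -5.9, 1.1]
gripper_width: 0.0358
```

```bash
python3 -c "
from h import *; sw()"
```

```text
t 27.15 r 0.1346 dir 149.66 yaw 143.87 z 0.1847 F tool [-3.13 -5.03 -1.06] lvl [-0.0051  0.0028  0.    ] Mz 0.063 w 0.0358
```

Call:
play_rows:
  rows:
    - {"rotation":[0,0,-0.02],"linear":[0,0.0015,0],"fingers":0.42}
    - {"rotation":[0,0,0],"linear":[0,0.0015,0],"fingers":0.42}

```text
time_s: 27.35
ee_pos: [0.4382, -0.0346, 0.1844]
tool_rot: [[-0.818, 0.575, -0.005], [0.575, 0.818, -0.012], [-0.003, -0.012, -1.0]]
contact_force: [-3.1, -7.9, 4.9]
gripper_width: 0.0361
```

```bash
python3 -c "
from h import *; sw()"
```

```text
t 27.35 r 0.1348 dir 149.04 yaw 144.90 z 0.1844 F tool [-2.   -8.3  -4.78] lvl [-0.0121  0.0028  0.    ] Mz 0.081 w 0.0361
```

The resistance is rising, but the fingertip may be brushing the plate. I'll raise 3 mm and repeat the push cleanly.

Call:
play_rows:
  rows:
    - {"rotation":[-0.01,0.003,-0.03],"linear":[0,-0.003,-0.004],"fingers":0.42}
    - {"rotation":[0,0,-0.02],"linear":[0,0,0],"fingers":0.42}

```text
time_s: 27.55
ee_pos: [0.4356, -0.0369, 0.1876]
tool_rot: [[-0.846, 0.533, -0.005], [0.533, 0.846, -0.001], [0.003, -0.004, -1.0]]
contact_force: [-0.2, -4.0, -0.6]
gripper_width: 0.0358
```

```bash
python3 -c "
from h import *; sw()"
```

```text
t 27.55 r 0.1359 dir 150.41 yaw 147.76 z 0.1876 F tool [-2.   -3.48  0.64] lvl [-0.0036 -0.0032  0.    ] Mz 0.041 w 0.0358
```

Call:
play_rows:
  rows:
    - {"rotation":[0,0,0],"linear":[0,0.0015,0],"fingers":0.42}
    - {"rotation":[0,0,0],"linear":[0,0.0015,0],"fingers":0.42}
    - {"rotation":[0,0,0],"linear":[0,0.001,0],"fingers":0.42}

```text
time_s: 27.85
ee_pos: [0.4369, -0.0342, 0.1868]
tool_rot: [[-0.844, 0.536, -0.008], [0.536, 0.844, -0.007], [0.003, -0.01, -1.0]]
contact_force: [-3.0, -6.8, 3.1]
gripper_width: 0.036
```

```bash
python3 -c "
from h import *; sw()"
```

```text
t 27.85 r 0.1361 dir 149.14 yaw 147.59 z 0.1868 F tool [-1.07 -7.4  -3.04] lvl [-0.0104 -0.003   0.    ] Mz 0.063 w 0.036
```

It's a hard stop: the angle came out the same, with force rising elastically to 7.4 N. Back off, lift clear and inspect.

Call:
play_rows:
  rows:
    - {"rotation":[-0.01,-0.003,0],"linear":[0,-0.005,0],"fingers":0.42}
    - {"rotation":[0,0,0],"linear":[0,-0.002,0],"fingers":0.42}
    - {"rotation":[0,0,0],"linear":[0,0,-0.02],"fingers":0.42}
    - {"rotation":[0,0,0],"linear":[0,0,-0.03],"fingers":0.42}
    - {"rotation":[0,0,0],"linear":[0,0,-0.03],"fingers":0.42}
    - {"rotation":[0,0,0],"linear":[0.04,0,-0.02],"fingers":0.42}
    - {"rotation":[0,0,0],"linear":[0.04,0,0],"fingers":0.42}
    - {"rotation":[0,0,0],"linear":[0.03,0,0],"fingers":0.42}
    - {"rotation":[0,0,0],"linear":[0,0,0],"fingers":0.42}

```text
time_s: 28.75
ee_pos: [0.3389, 0.0238, 0.2907]
tool_rot: [[-0.843, 0.537, 0.004], [0.537, 0.843, 0.022], [0.009, 0.021, -1.0]]
contact_force: [1.2, -0.7, -0.1]
gripper_width: 0.0358
```

Run:
```python
from h import *
t=snap('top'); s=snap('scene'); sw()
c=np.zeros((500,800,3),np.uint8)
a,b=proj(t,[.5,-.08,.02]).astype(int);u,v=proj(s,[.5,-.09,.02]).astype(int)
c[:,:400]=cv2.resize(t['image'][b-50:b+50,a-40:a+40],(400,500),interpolation=cv2.INTER_CUBIC)
c[:,400:]=cv2.resize(s['image'][v-50:v+50,u-40:u+40],(400,500),interpolation=cv2.INTER_CUBIC)
print('crop offs',a-40,b-50)
for y in (-14,-17,-20): print(y,[((proj(t,[*wr(y,NUT,p),z])-[a-40,b-50])*5).round(0) for p,z in [((-.212,.0435),.0245),((-.132,.022),.0245),((-.035,.002),.0305),((.014,-.012),.028)]])
cv2.imwrite('pics/v9.png',c)
```

```text
t 28.85 r 0.2471 dir 149.08 yaw 147.43 z 0.2912 F tool [ 0.04  0.4  -0.01] lvl [ 0.0217 -0.0047  0.    ] Mz 0.026 w 0.0356
crop offs 231 192
-14 [array([ 36., 580.]), array([134., 411.]), array([236., 205.]), array([296., 106.])]
-17 [array([ 12., 567.]), array([119., 403.]), array([232., 203.]), array([297., 108.])]
-20 [array([-10., 553.]), array([105., 396.]), array([228., 202.]), array([298., 110.])]
```

View pics/v9.png

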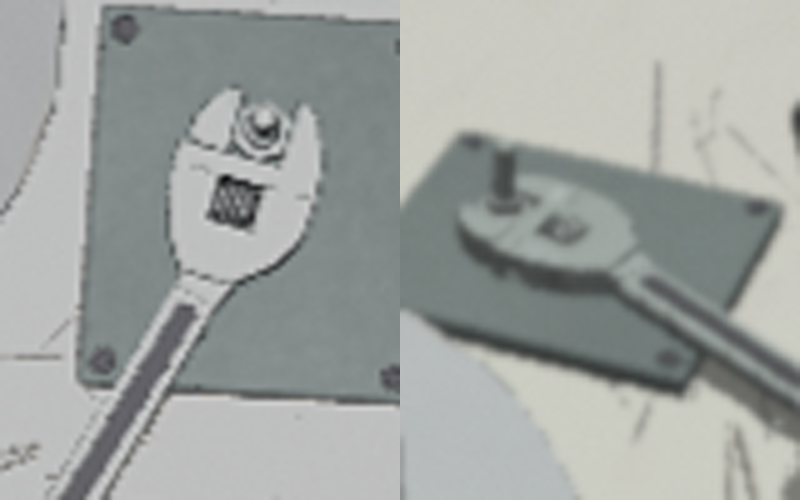

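```bash
python3 -c "
from h import *; job.finish_job(); print('done')"
```

```text
the job is handed in; nothing more can be done
done
```

The wrench is lying flat on the stand, snug on the nut, and the nut is turned up tight. I handed the job in at about 29 s. No verdict was reported, and the jaw and nut values can't be read directly, so the checks below are inferred from forces and pictures.

- **Placing:** I laid the wrench on the stand and slid the jaws over the nut until they touched at 6.5 N, at the expected depth.
- **Jaws:** I rolled the worm in five strokes, about 70 mm in all. The drag rose from about 5 N to 9–10 N, which I took as snug. Pressing stayed at or below about 17 N in the readings I took, a little over the 7–15 N asked for but well under 35 N.
- **Tightening:** I swung the handle clockwise about 44° to a hard stop. A second push with the fingers raised 3 mm stopped at the same angle, with 7.4 N at the handle. That did not look like jaw spread.
- **Slip on the way:** The finger rode up over the handle once during the swing. I spotted it in the wrist picture, recentred lower and carried on.
- **Final picture:** It shows the nut seated between the jaws, the wrench flat and the robot clear. The head position matched my model to within about 2 mm. The handle angle read about −15°, against −17° estimated from the push.
- **Loose things:** I saw no sign that any had moved, but I didn't measure them again. The last picture did not cover all of them.

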